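# Put the washed take-apart tube rack back together

## Robot

A 7-joint arm with a two-finger parallel gripper is mounted at the origin on a cart in front of the work surface, level with it; the furniture and walls round the work are solid. World frame = base frame: x ahead of the robot, y to its left, z up, the work surface at z = 0. Lengths are in mm, angles in rad, forces in N, time in s.
With the tool pointing down it reaches from about 400 to 875 mm from the base axis. Payload 4.4 kg.
Tool frame: the origin (TCP) lies midway between the tips of the shut fingers; the grasp point (between the pads) lies behind it (ctrl.grip_point_offset is the x of the grasp point in the tool frame, in mm); x points along the fingers, z is the direction in which the jaws open and shut, and the axes are right-handed (so a half turn about x gives the same grasp; the last joint's range is limited). The gripper opens to 85 mm and grips with 20 to 120 N. Pads are 22 mm wide; open, the fingers measure 114 mm over their backs; the gripper's body (76 mm by 85 mm) begins 54 mm behind the grasp point. The pads swing forward as they close: fully open they stand 13 mm farther back than shut.
Start: joints at [-1.331, 0.628, 0.038, 1.517, -0.027, 0.996, -0.02], TCP at [195.661, 619.867, 195.213] pointing down, gripper open.
Joint ranges: [-3.06, 3.06], [-0.37, 2.12], [-1.25, 1.32], [0.18, 2.47], [-1.1, 4.24], [0.23, 1.98], [-2.94, 2.94]. Speed limits (rad/s): [2.57, 2.57, 3.14, 3.14, 3.14, 3.14, 3.14].

## Interface

Orientations are given as [roll, pitch, yaw] about the fixed x, y, z axes, in that order (R = Rz(yaw) Ry(pitch) Rx(roll)).
In Python, from cell import status, eyes, ctrl gives the robot as it stands. The module is installed in compiled form; this text tells all that it offers.
- The arm moves only by the tool apply_moves, never from a script. Its argument "targets" is a list of rows, each a list of 3 entries, a list of its own where there are three numbers: the shift along the tool's x, y, z in mm, then the turn about the tool's x in degrees, then the finger opening in mm, from 0 to 85.4. In form: [[[dx, dy, dz], roll, claw], ...]. A call has 1 to 10 rows; each row shifts and turns the pose as measured when the row begins, along the tool's axes as they then stand; what a row does not reach is not made up. A row lasts 1/8 s, in which the tool goes at most 62.5 mm and 10.7 degrees, less where a joint would pass 70% of its speed; a pose out of reach is approached as far as the arm can. A call is refused whole if a number of a shift passes 62.5 or a number of a turn 10.7, either way. A call with a gripper value outside its range is refused whole. The fingers move at their own pace and stop on an object; the grip force is fixed at half the most. Time passes only in rows, so rows that do not move let the fingers close. It gives the time, the measured TCP pose, the force and the opening at its end, in the units of the state.
- status.read_state(): the state, without advancing time (a new reading comes with each control period).
- eyes.get_image(name): name is "scene" or "side" or "wrist"; returns (picture, depth): 420x560x3 uint8, blue, green, red; 420x560 float32, mm along the optical axis (not along the pixel's ray), 0 where there is no reading.
- eyes.camera_params(name): a dict with "fx", "fy", "cx", "cy" (pixels), "dist" ([k1, k2, p1, p2, k3] as OpenCV has them; the pictures are not rectified), "R" (3x3) and "t" (3): a world point X has camera coordinates R X + t. Camera axes: x right, y down, z forward; pixel columns grow to the right and rows downward; lengths in mm; the calibration is good to about 2 mm. A picture is of the moment at which its call begins: read the wrist's pose just before it. camera_params takes no time and is no camera call; for the wrist camera it gives the pose at the moment of the call.
- ctrl.finish_job(): hands the job in, once; it reports no verdict.
The state is a dict: "clock": time; "qpos": joint angles; "qd": joint speeds; "tau": joint torques, N m; "eef_pos": TCP position; "tool_rot": TCP orientation; "force": force on the tool from outside, world axes, zero at the start; "torque": the same for the moment, N m; "width": finger opening in mm.
Only numpy, scipy, OpenCV 4.12 (cv2) and the standard library are available. Lean on these libraries where they do the work, as an engineer would, in place of code of your own. Each camera call takes 0.05 s, during which the arm holds its last target.

## Task

The tube rack has been taken apart for washing and its two drilled plates are drying on the sloping wire stand. Put it together again on its foot: lower the plate with the small tube holes over all four posts, openings to the stud end, until it rests flat on the lower shoulders, then the plate with the large tube holes until it rests flat on the upper shoulders, letting each plate down by hand rather than dropping it on. Then lock the stack by turning the wing on the stud clockwise a full quarter turn, and leave the other things on the bench where they are.

Things in the scene. Friction and masses are not known exactly. Their poses are not given: they have to be found in the camera images.
- rack_base: foot of the rack, fixed: white tray 176 x 132 mm, 12 mm thick, four stepped steel posts at x = +-38, y = +-40 mm and a stud at x = -62, y = 0 (shaft 10 mm thick, topped by the wing). Origin on the worktop under the centre; x along the 176 mm, away from the stud; z up. Seated plates have their x and y axes parallel to these
- post_shoulder (a point): lower shoulder of the post at x = +38, y = +40 mm, on its axis, 25 mm above the worktop; all four posts are alike: 26 mm thick up to here, 18 mm thick above it up to the upper shoulder at 68 mm (tapered to 14 mm from 63 mm up), then 9 mm thick, tapered from 81 mm up to a 3 mm tip at 90 mm. Axes as the foot's
- lower_home (a point): where the lower plate's fin centre is when that plate is seated: over the foot's centre, 46 mm above the worktop (plate underside on the lower shoulders at 25 mm). Axes as the foot's
- upper_home (a point): where the upper plate's fin centre is when that plate is seated: over the foot's centre, 89 mm above the worktop (plate underside on the upper shoulders at 68 mm, its top at 74 mm). Axes as the foot's
- wing_grip (a point): centre of the dark steel wing (turn-button) on top of the stud, 86 mm above the worktop: upright bar 38 mm long, 9 thick, 20 tall (76 to 96 mm up, so 2 mm above the seated upper plate). Its frame turns with it: y along the 38 mm, x across the 9 mm, z up
- wing (a joint): turn of the wing, rad: 0 = open, bar across the rack (along the foot's y), so that it passes the plates' openings; grows clockwise seen from above; 1.571 = end stop, locked, bar along the foot's x over the edges of the upper plate's slot. It starts open to within 0.06. Friction about 0.04 N m; stays where it is left
- drain_stand: wire draining stand, fixed on a grey drip tray, 290 mm wide (y), 180 deep (x), 110 high. Wires slope up at 30 degrees toward +x, away from the robot; a lip 9 mm high along the low front edge stops the plates. They lie side by side, length up the slope, window or slot end at the lip, so each fin leans 30 degrees toward the robot; centres 66 mm left and right of the middle; which is left varies
- lower_plate_grip (a point): LOWER plate, white, 156 x 112 x 6 mm, with 15 tube holes of 10 mm; point at the centre of its grip fin (10 mm thick in x, 50 long in y, 30 tall), which stands square on the middle of the upper face: 15 mm above that face, 21 above the underside. x runs along the 156 mm, away from the wide window end; z from underside to fin. Loose, 0.13 to 0.25 kg, balanced within 6 mm of the fin
- lower_plate_opening (a point): centre of the LOWER plate's wide window, half-way through the 6 mm: 20 mm in x by 52 mm in y, 62 mm from the fin toward -x; the wing passes through it. The plate's four post holes are round, 20 mm wide, at x = +-38, y = +-40 mm from the fin's middle. Axes as at the fin
- upper_plate_grip (a point): UPPER plate, white, 156 x 112 x 6 mm, with 15 tube holes of 17 mm; point at the centre of its grip fin (10 mm thick in x, 50 long in y, 30 tall), which stands square on the middle of the upper face: 15 mm above that face, 21 above the underside. x runs along the 156 mm, away from the narrow slot end; z from underside to fin. Loose, 0.13 to 0.25 kg, balanced within 6 mm of the fin
- upper_plate_opening (a point): centre of the UPPER plate's narrow slot, half-way through the 6 mm: 14 mm in x by 46 mm in y, 62 mm from the fin toward -x; the wing passes through it. The plate's four post holes are round, 11 mm wide, at x = +-38, y = +-40 mm from the fin's middle. Axes as at the fin
- specimen_cup: bystander, not to be disturbed: specimen cup with screw cap, 60 mm wide, 66 mm tall, standing beside the rack foot; origin at the centre of its underside
- swab_tub: bystander, not to be disturbed: small lidded tub, 48 mm wide, 41 mm tall, in front of the draining stand; origin at the centre of its underside
- tape_roll: bystander, not to be disturbed: roll of label tape 76 mm wide, 24 mm tall; origin at the centre of its underside
- marker: bystander, not to be disturbed: felt marker, 130 mm long, lying; origin at the centre of its underside
- timer: bystander, not to be disturbed: bench timer 66 x 64 x 18 mm; origin at the centre of its underside
- cell_counter: bystander, not to be disturbed: hand tally counter 69 x 53 x 21 mm; origin at the centre of its underside
- forceps: bystander, not to be disturbed: steel forceps 124 mm long, lying; origin at the centre of its underside

How it is judged:
By the outcome, as a careful person would: the job done as asked, in the order asked, and still so for the second after the job is handed in, with the robot touching nothing.
It also fails if it takes over 72 s, if anything falls off the work surface, if the arm or the gripper's body presses on something with over 40 N, if the wrist force passes 120 N, or if a joint passes its speed limit or range.

## Working session

There is one attempt and no reset: what is moved stays moved. The work goes in short steps, Python scripts to look and compute and a tool call to move; the robot and the scene stay as the last step left them, time stands still between calls to the robot, and variables do not carry over. Pictures are saved under pics/ and viewed, and the job is handed in when it is done.

Besides the shell and the picture viewer there is one more tool, called after ">>>" as name(argument=value, ...), one argument or row to a line, values as JSON. apply_moves: Moves the arm, as the interface text tells. Its arguments: {"type":"object","properties":{"targets":{"type":"array"}},"required":["targets"]}

```bash
mkdir -p pics; ls
python3 - <<'E'
from cell import status, eyes, ctrl
import cv2,numpy as np
s=status.read_state(); print({k:np.round(v,3) for k,v in s.items()}); print(ctrl.grip_point_offset)
for n in ["scene","side","wrist"]:
    p=eyes.camera_params(n); print(n,{k:np.round(v,3).tolist() for k,v in p.items()})
    im,d=eyes.get_image(n); cv2.imwrite(f"pics/{n}0.png",im); np.savez(f"pics/{n}0.npz",im=im,d=d,**{k:np.array(v) for k,v in p.items()})
E
```

```text
pics
{'clock': np.float64(0.0), 'qpos': array([-1.331,  0.629,  0.038,  1.518, -0.027,  0.996, -0.02 ]), 'qd': array([ 0.   ,  0.001,  0.001,  0.001,  0.   ,  0.   , -0.001]), 'tau': array([ 1.0000e-03, -5.6342e+01,  1.2270e+00, -1.9344e+01,  1.1000e-02,
        1.1000e-02, -0.0000e+00]), 'eef_pos': array([195.421, 619.187, 194.278]), 'tool_rot': array([-3.132,  1.569, -1.866]), 'force': array([ 0.371,  0.378, -0.717]), 'torque': array([-0.01 , -0.018, -0.075]), 'width': np.float64(85.262)}
-18.700000000000003
scene {'fx': 505.316, 'fy': 505.316, 'cx': 289.371, 'cy': 205.768, 'dist': [-0.153, 0.0, 0.0, 0.0, 0.0], 'R': [[0.684, -0.73, -0.005], [-0.403, -0.372, -0.836], [0.609, 0.574, -0.548]], 't': [-296.163, 253.393, 1202.714]}
side {'fx': 438.56, 'fy': 438.56, 'cx': 273.046, 'cy': 207.107, 'dist': [-0.136, 0.0, 0.0, 0.0, 0.0], 'R': [[-0.819, -0.573, -0.012], [-0.29, 0.432, -0.854], [0.495, -0.697, -0.52]], 't': [400.498, 177.781, 1138.048]}
wrist {'fx': 337.809, 'fy': 337.809, 'cx': 281.189, 'cy': 205.782, 'dist': [-0.013, 0.0, 0.0, 0.0, 0.0], 'R': [[0.301, 0.954, -0.002], [0.917, -0.289, 0.276], [0.262, -0.085, -0.961]], 't': [-647.986, -36.32, 379.707]}
```

View pics/scene0.png

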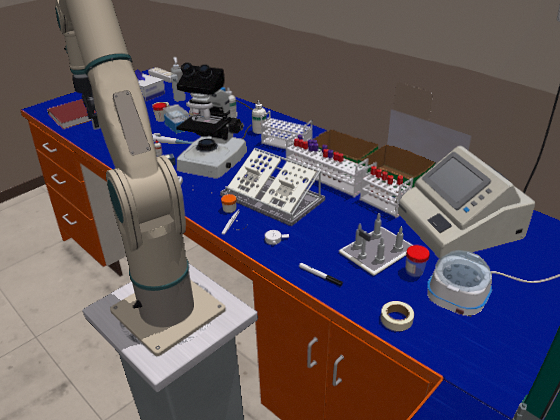

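View pics/side0.png

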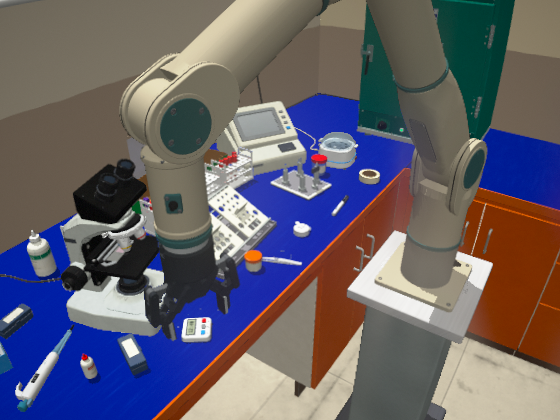

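View pics/wrist0.png

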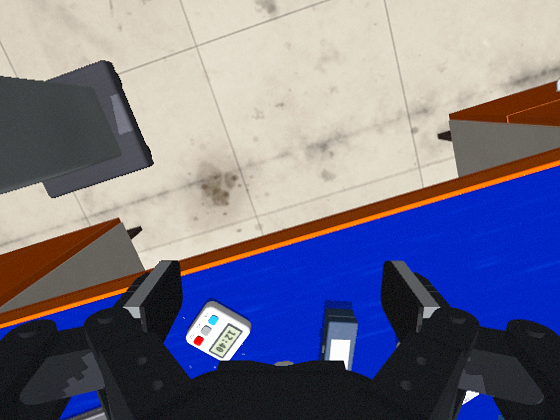

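```bash
cat > h.py <<'E'
import cv2,numpy as np
from scipy.spatial.transform import Rotation as Ro
def load(n):
    z=np.load(f"pics/{n}.npz"); return z
def snap(cam,n):
    from cell import status,eyes
    p=eyes.camera_params(cam); im,d=eyes.get_image(cam)
    cv2.imwrite(f"pics/{n}.png",im); np.savez(f"pics/{n}.npz",im=im,d=d,**{k:np.array(v) for k,v in p.items()})
    return load(n)
def K(z): return np.array([[z['fx'],0,z['cx']],[0,z['fy'],z['cy']],[0,0,1.]])
def rays(z,uv):
    uv=np.asarray(uv,float).reshape(-1,1,2)
    n=cv2.undistortPoints(uv,K(z),z['dist']).reshape(-1,2)
    return np.c_[n,np.ones(len(n))]
def dep(z,uv):
    uv=np.asarray(uv,float).reshape(-1,2)
    d=np.array([z['d'][int(round(v)),int(round(u))] for u,v in uv],float)
    X=rays(z,uv)*d[:,None]
    return (X-z['t'])@z['R']
def onplane(z,uv,h):
    r=rays(z,uv)@z['R']; c=-z['R'].T@z['t']
    s=(h-c[2])/r[:,2]; return c+r*s[:,None]
def proj(z,X):
    X=np.asarray(X,float).reshape(-1,3)
    rv=cv2.Rodrigues(z['R'])[0]
    return cv2.projectPoints(X,rv,z['t'],K(z),z['dist'])[0].reshape(-1,2)
def cloud(z):
    v,u=np.mgrid[0:420,0:560]; uv=np.c_[u.ravel(),v.ravel()].astype(float)
    X=(rays(z,uv)*z['d'].ravel()[:,None]-z['t'])@z['R']
    X[z['d'].ravel()==0]=np.nan
    return X.reshape(420,560,3)
def tool():
    from cell import status
    s=status.read_state(); R=Ro.from_euler('xyz',s['tool_rot']).as_matrix()
    return s,R
E
python3 - <<'E'
from h import *
z=load('scene0')
im=z['im']
cv2.imwrite('pics/a1.png',cv2.resize(im[130:300,215:455],None,fx=3.3,fy=3.3,interpolation=cv2.INTER_CUBIC))
z=load('side0')
im=z['im']
cv2.imwrite('pics/a2.png',cv2.resize(im[130:290,190:400],None,fx=3.5,fy=3.5,interpolation=cv2.INTER_CUBIC))
E
```

```text
(no output)
```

View pics/a1.png

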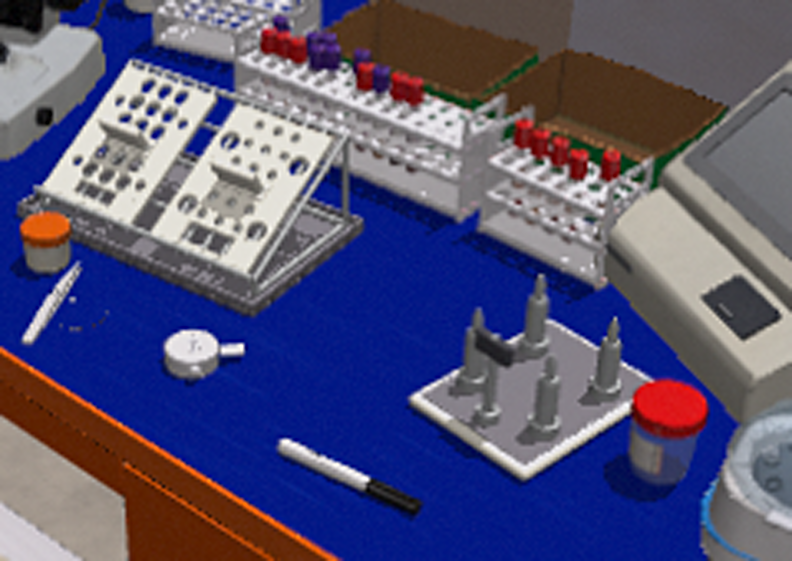

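View pics/a2.png

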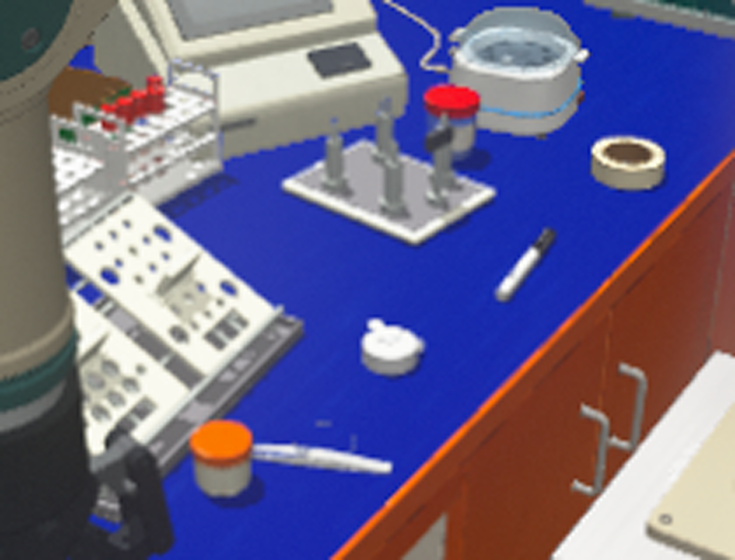

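Run:
```python
from h import *
z=load('scene0'); s=3.3
f=lambda a:np.array(a)/s+[215,130]
C=cloud(z)
pts={'base L':(412,397),'base front':(527,472),'base back':(548,322),'stand frontL':(22,203),'stand frontR':(250,308),'stand R back':(360,225),'counter':(190,355),'ctrtip':(243,350),'markerL':(283,443),'markerR':(415,510),'cup':(670,405),'tub':(47,232),'forc tip':(25,340),'tuberack':(605,285),'tuberack2':(465,217),'analyser':(740,415),'finR':(235,185),'finL':(125,140)}
for k,v in pts.items(): print(k,f(v).round(),np.round(dep(z,[f(v)])[0]),np.round(onplane(z,[f(v)],0)[0]))
```

```text
base L [340. 250.] [ 456. -168.   13.] [ 469. -158.    0.]
base front [375. 273.] [ 446. -292.    9.] [ 455. -286.   -0.]
base back [381. 228.] [ 615. -194.   17.] [ 636. -181.    0.]
stand frontL [222. 192.] [432. 299.  17.] [449. 321.   0.]
stand frontR [291. 223.] [459.  18.  12.] [471.  30.   0.]
stand R back [324. 198.] [640.  42.   5.] [646.  47.   0.]
counter [273. 238.] [364.  -0.  21.] [384.  20.   0.]
ctrtip [289. 236.] [420. -10.   1.] [421.  -9.  -0.]
markerL [301. 264.] [ 340. -129.   13.] [ 351. -119.    0.]
markerR [341. 285.] [ 353. -253.    7.] [ 360. -248.   -0.]
cup [418. 253.] [ 525. -364.   69.] [ 607. -326.    0.]
tub [229. 200.] [392. 214.  39.] [431. 262.   0.]
forc tip [223. 233.] [299. 140.   2.] [301. 142.   0.]
tuberack [398. 216.] [ 720. -187.    1.] [ 721. -187.    0.]
tuberack2 [356. 196.] [724. -22.   3.] [728. -20.   0.]
analyser [439. 256.] [ 613. -386.   18.] [ 635. -377.    0.]
finR [286. 186.] [533. 107.  71.] [619. 188.   0.]
finL [253. 172.] [517. 238.  75.] [607. 338.   0.]
```

Run:
```python
from h import *
z=load('scene0'); C=cloud(z)
for uv in [(205,75),(213,150),(190,165),(240,140),(200,120),(165,110)]: print(uv,np.round(dep(z,[uv])[0]))
w=load('wrist0'); s,R=tool()
print('R tool cols',np.round(R,3)); c=-w['R'].T@w['t']; print('cam',c, 'in tool',R.T@(c-s['eef_pos']), 'axis in tool',R.T@w['R'][2],'camx in tool',R.T@w['R'][0])
# heights max over region
M=(C[...,0]>150)&(C[...,0]<800)&(C[...,1]>100)&(C[...,1]<700)
for y0 in range(100,700,50):
    m=M&(C[...,1]>=y0)&(C[...,1]<y0+50)
    for x0 in range(150,800,100):
        mm=m&(C[...,0]>=x0)&(C[...,0]<x0+100)
        print(int(C[...,2][mm].max()) if mm.any() else -1,end=' ')
    print(y0)
```

```text
(205, 75) [529. 459. 346.]
(213, 150) [540. 467.  69.]
(190, 165) [454. 492.  35.]
(240, 140) [692. 496.  44.]
(200, 120) [539. 523. 167.]
(165, 110) [634. 893.  75.]
R tool cols [[-0.    -0.954  0.301]
 [-0.001  0.301  0.954]
 [-1.    -0.    -0.001]]
cam [128.93930284 639.48642194 373.91804801] in tool [-179.44004515   69.53504131   -1.09650577] axis in tool [ 9.61300960e-01 -2.75500276e-01 -2.49807890e-04] camx in tool [ 2.05782306e-04 -1.88708168e-04  9.99999961e-01]
-4 13 21 99 112 115 112 100
-1 13 45 87 115 120 116 150
-1 6 46 103 113 114 114 200
-1 8 36 99 114 119 117 250
-1 8 16 88 111 6 5 300
-1 6 7 57 22 9 53 350
-1 -1 8 376 340 28 83 400
-1 -1 35 376 353 141 115 450
595 -1 157 379 350 237 8 500
586 -1 40 328 349 2 21 550
635 -1 34 43 51 -785 4 600
615 -1 36 62 20 -785 -785 650
```

>>> apply_moves(
  targets=[
    [[-33, 0, 0], -8.7, 85],
    [[-33, 0, 0], -8.8, 85],
    [[0, -16, -55], 0, 85],
    [[0, -16, -55], 0, 85],
    [[0, -16, -55], 0, 85],
    [[0, -16, -55], 0, 85],
    [[0, -40, -46], 0, 85],
    [[0, -40, -46], 0, 85],
    [[0, -40, -46], 0, 85],
    [[0, -40, -46], 0, 85],
  ],
)

```text
clock: 1.4
eef_pos: [426.1, 210.5, 260.8]
tool_rot: [2.446, 1.569, -2.245]
force: [0.8, 1.2, -0.1]
width: 84.9
```

>>> apply_moves(
  targets=[
    [[0, -24, -43], 0, 85],
    [[0, 0, 0], 0, 85],
  ],
)

```text
clock: 1.65
eef_pos: [454.6, 161.3, 260.7]
tool_rot: [-3.009, 1.567, -1.426]
force: [0.1, 0.8, 0.2]
width: 85.3
```

Run:
```python
from h import *
s,R=tool(); print(s['clock'],s['eef_pos'],np.round(R,4),s['qd'].round(3),s['qpos'].round(2))
z=snap('wrist','w1'); print(-z['R'].T@z['t'])
```

```text
1.65 [454.60262498 161.30190593 260.72945115] [[ 5.000e-04 -9.999e-01 -1.150e-02]
 [-3.400e-03 -1.150e-02  9.999e-01]
 [-1.000e+00 -5.000e-04 -3.400e-03]] [-0.027  0.004 -0.062  0.001 -0.033  0.001 -0.001] [-0.48  0.31  0.1   1.88 -0.03  0.95  1.22]
[384.64835317 159.98906973 440.23823794]
```

View pics/w1.png

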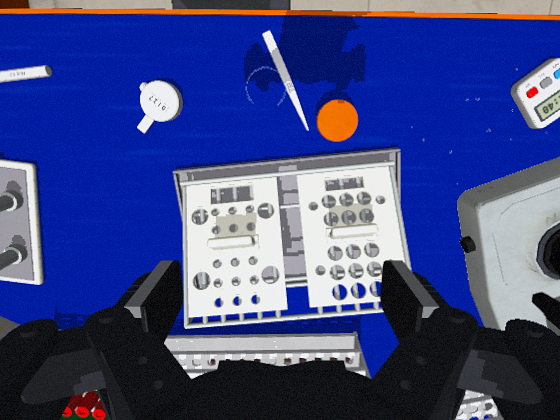

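Run:
```python
from h import *
z=load('w1'); im=z['im']
c=cv2.resize(im[160:335,165:415],None,fx=3.2,fy=3.2,interpolation=cv2.INTER_CUBIC); cv2.imwrite('pics/a3.png',c)
C=cloud(z)
# plane fit on plate white face: lower
for name,(u0,u1) in {'low':(195,275),'up':(315,385)}.items():
    P=C[195:300,u0:u1].reshape(-1,3); g=im[195:300,u0:u1].reshape(-1,3).min(1)
    P=P[(g>200)]
    P=P[np.isfinite(P).all(1)]
    # ransac
    best=None;rng=np.random.default_rng(0)
    for i in range(300):
        a=P[rng.choice(len(P),3,False)]; n=np.cross(a[1]-a[0],a[2]-a[0]); n/=np.linalg.norm(n)+1e-9
        r=abs((P-a[0])@n); 
        if best is None or (r<1.5).sum()>best[0]: best=((r<1.5).sum(),r<1.5)
    Q=P[best[1]]; m=Q.mean(0); n=np.linalg.svd(Q-m)[2][2]; n*=np.sign(n[2])
    print(name,len(P),best[0],m.round(1),n.round(3),np.degrees(np.arccos(n[2])),np.degrees(np.arctan2(-n[1],-n[0])))
```

```text
low 5467 4516 [546.6 106.7  76.4] [-0.497 -0.055  0.866] 30.00002251217014 6.29578623253046
up 3752 2904 [542.2 234.4  81.9] [-0.496 -0.055  0.867] 29.909553266794028 6.285916461437585
```

View pics/a3.png

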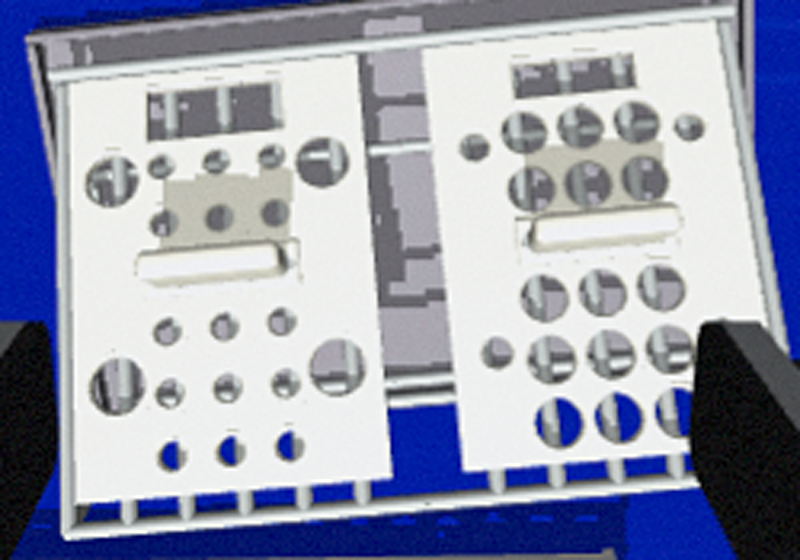

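Run:
```python
from h import *
z=load('w1')
f=lambda a:np.array(a,float)/3.2+[165,160]-0.35
def onpl(uv,m,n):
    r=rays(z,uv)@z['R']; c=-z['R'].T@z['t']
    return c+r*(((m-c)@n)/(r@n))[:,None]
n=np.array([-.4965,-.055,.8665]);n/=np.linalg.norm(n)
for name,m,px in [('low',[546.6,106.7,76.4],[(112,180),(322,160),(117,385),(337,365)]),('up',[542.2,234.4,81.9],[(474,147),(689,127),(497,352)])]:
    P=onpl(f(px),np.array(m),n); print(name,P.round(1)); print('d',np.linalg.norm(P[0]-P[1]).round(1),np.linalg.norm(P[0]-P[2]).round(1))
    c=(P[1]+P[2])/2; v=P[2]-P[0]; print('centre',c.round(1),'yaw',np.degrees(np.arctan2(v[1],v[0])), 'fin c',(c+15*n).round(1),'grasp pt +11 up fin',(c+26*n).round(1))
```

```text
low [[509.9  61.7  52.5]
 [501.  140.9  52.5]
 [575.2  68.8  90.4]
 [566.2 148.   90.2]]
d 79.7 75.8
centre [538.1 104.8  71.4] yaw 6.164144238288232 fin c [530.7 104.   84.4] grasp pt +11 up fin [525.2 103.4  93.9]
up [[495.2 197.6  52.6]
 [486.5 277.1  52.7]
 [560.3 205.   90.4]]
d 79.9 75.6
centre [523.4 241.   71.5] yaw 6.454352189049804 fin c [515.9 240.2  84.5] grasp pt +11 up fin [510.5 239.6  94.1]
```

>>> apply_moves(
  targets=[
    [[30, 0, 0], -5.6, 85],
    [[30, -32, -33], 0, 85],
    [[30, -32, -33], 0, 85],
    [[10, 0, 0], 0, 85],
    [[0, 0, 0], 0, 85],
  ],
)

```text
clock: 2.33
eef_pos: [523.5, 115.2, 158.0]
tool_rot: [0.169, 1.566, 1.87]
force: [-0.4, -0.7, 0.5]
width: 85.3
```

```bash
cat >> h.py <<'E'
def to(X,yawdeg=None):
    "needed tool-axis shift to bring TCP to X; yaw = direction of tool z in world"
    s,R=tool(); d=np.array(X)-s['eef_pos']
    print('t',s['clock'].round(2),'pos',s['eef_pos'].round(1),'yawz',np.degrees(np.arctan2(R[1,2],R[0,2])).round(2),'tilt',np.degrees(np.arccos(-R[2,0])).round(2),'w',s['width'].round(1),'F',s['force'].round(1),'T',s['torque'].round(2))
    print('shift tool',(R.T@d).round(1), 'R',R.round(3).tolist())
    if yawdeg is not None:
        y=np.degrees(np.arctan2(R[1,2],R[0,2])); print('roll need',round(-((yawdeg-y+180)%360-180),2))
E
python3 -c "
from h import *
to([525,103.5,71.5],96.3)"
```

```text
Traceback (most recent call last):
  File "h.py", line 39, in to
    print('t',s['clock'].round(2),'pos',s['eef_pos'].round(1),'yawz',np.degrees(np.arctan2(R[1,2],R[0,2])).round(2),'tilt',np.degrees(np.arccos(-R[2,0])).round(2),'w',s['width'].round(1),'F',s['force'].round(1),'T',s['torque'].round(2))
              ^^^^^^^^^^^^^^^^
AttributeError: 'float' object has no attribute 'round'
```

```bash
sed -i "s/s\['clock'\].round(2)/round(float(s['clock']),2)/; s/s\['width'\].round(1)/round(float(s['width']),1)/" h.py
python3 -c "
from h import *
to([525,103.5,71.5],96.3)"
```

```text
t 2.33 pos [523.5 115.2 158. ] yawz 97.47 tilt 0.3 w 85.3 F [-0.4 -0.7  0.5] T [-0.02  0.02  0.  ]
shift tool [ 86.5  -0.1 -12.3] R [[-0.002, -0.992, -0.13], [0.005, -0.13, 0.992], [-1.0, 0.001, 0.005]]
roll need 1.17
```

>>> apply_moves(
  targets=[
    [[20, 0, -12], 1.2, 85],
    [[22, 0, 0], 0, 85],
    [[22, 0, 0], 0, 85],
    [[12, 0, 0], 0, 85],
    [[0, 0, 0], 0, 85],
  ],
)

```text
clock: 2.95
eef_pos: [523.7, 113.9, 85.0]
tool_rot: [-0.439, 1.559, 1.254]
force: [0.4, -0.6, 0.0]
width: 84.9
```

```bash
python3 -c "
from h import *
to([525,103.5,71.5],96.3)"
```

```text
t 2.95 pos [523.7 113.9  85. ] yawz 96.98 tilt 0.7 w 84.9 F [ 0.4 -0.6  0. ] T [0.   0.03 0.01]
shift tool [ 13.4   0.1 -10.7] R [[0.004, -0.993, -0.121], [0.012, -0.121, 0.993], [-1.0, -0.005, 0.011]]
roll need 0.68
```

>>> apply_moves(
  targets=[
    [[0, 0, -10.7], 0.7, 85],
    [[0, 0, 0], 0, 85],
    [[0, 0, 0], 0, 85],
  ],
)

```text
clock: 3.32
eef_pos: [526.5, 103.2, 87.2]
tool_rot: [-0.654, 1.556, 1.026]
force: [-0.0, -0.0, -1.0]
width: 84.9
```

```bash
python3 -c "
from h import *
to([525,103.5,71.5],96.3)"
```

```text
t 3.33 pos [526.5 103.2  87.2] yawz 96.25 tilt 0.84 w 84.9 F [-0. -0. -1.] T [ 0.04 -0.   -0.02]
shift tool [15.7  1.6  0.3] R [[0.008, -0.994, -0.109], [0.012, -0.109, 0.994], [-1.0, -0.009, 0.012]]
roll need -0.05
```

>>> apply_moves(
  targets=[
    [[15, 0, 0], 0, 85],
    [[0, 0, 0], 0, 85],
  ],
)

```text
clock: 3.58
eef_pos: [526.8, 103.4, 71.4]
tool_rot: [-0.677, 1.556, 1.002]
force: [0.2, -0.3, -1.0]
width: 84.7
```

```bash
python3 -c "
from h import *
to([525,103.5,71.5],96.3)
snap('wrist','w2')
to([525,103.5,71.5],96.3)"
```

```text
t 3.58 pos [526.8 103.4  71.4] yawz 96.24 tilt 0.87 w 84.7 F [ 0.2 -0.3 -1. ] T [0.02 0.05 0.02]
shift tool [-0.1  1.8  0.3] R [[0.008, -0.994, -0.109], [0.013, -0.109, 0.994], [-1.0, -0.009, 0.012]]
roll need -0.06
t 3.62 pos [527.4 103.5  72. ] yawz 96.24 tilt 0.91 w 84.9 F [-0.2  0.2  0.1] T [ 0.04 -0.02 -0.01]
shift tool [0.5 2.4 0.3] R [[0.009, -0.994, -0.109], [0.013, -0.109, 0.994], [-1.0, -0.011, 0.012]]
roll need -0.06
```

View pics/w2.png

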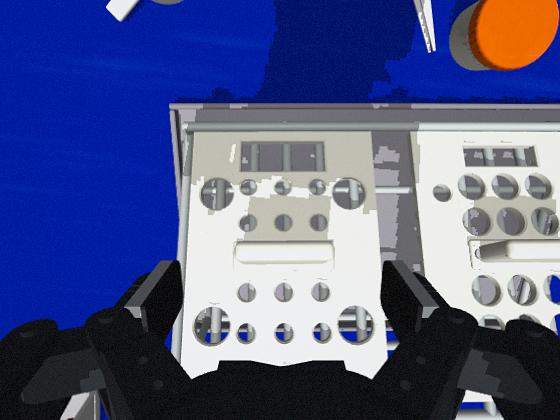

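```bash
python3 -c "
from h import *
s,R=tool(); z=load('w2')
for x in (-31,-18.7,-13,0):
  print(x,proj(z,[s['eef_pos']+R@np.array([x,0,w]) for w in (-42,-25,0,25,42)]).round(0).tolist())
c=np.array([538.1,104.8,71.4]);n=np.array([-.4965,-.055,.8665]);yv=np.array([-.109,.994,0])
print(proj(z,[c+30*n-25*yv,c+30*n+25*yv,c-25*yv,c+25*yv]).round(0).tolist())
"
```

```text
-31 [[196.0, 262.0], [231.0, 262.0], [284.0, 262.0], [336.0, 262.0], [371.0, 262.0]]
-18.7 [[202.0, 252.0], [235.0, 252.0], [283.0, 252.0], [332.0, 252.0], [365.0, 252.0]]
-13 [[204.0, 248.0], [236.0, 248.0], [283.0, 248.0], [330.0, 248.0], [363.0, 247.0]]
0 [[209.0, 239.0], [239.0, 239.0], [283.0, 239.0], [327.0, 238.0], [357.0, 238.0]]
[[233.0, 250.0], [335.0, 250.0], [240.0, 256.0], [327.0, 255.0]]
```

>>> apply_moves(
  targets=[
    [[0, 1.5, 0], 0, 40],
    [[0, 0, 0], 0, 40],
    [[0, 0, 0], 0, 40],
    [[0, 0, 0], 0, 40],
  ],
)

```text
clock: 4.12
eef_pos: [525.9, 103.5, 72.0]
tool_rot: [-0.737, 1.555, 0.943]
force: [0.2, 0.6, 0.0]
width: 39.9
```

```bash
python3 -c "
from h import *
to([525,103.5,71.5],96.3)
snap('wrist','w3');snap('side','s3')"
```

```text
t 4.12 pos [525.9 103.5  72. ] yawz 96.25 tilt 0.92 w 39.9 F [0.2 0.6 0. ] T [0.04 0.02 0.03]
shift tool [0.5 0.9 0.1] R [[0.009, -0.994, -0.109], [0.013, -0.109, 0.994], [-1.0, -0.011, 0.012]]
roll need -0.05
```

View pics/w3.png

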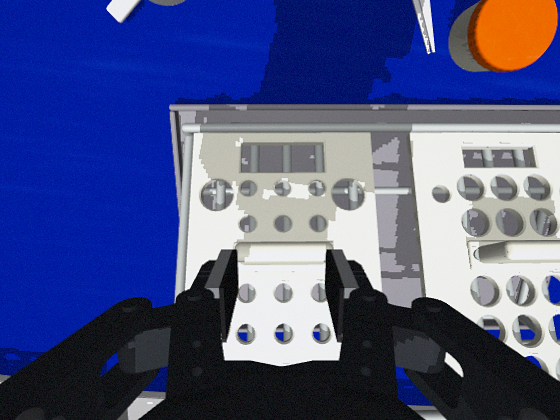

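```bash
python3 -c "
from h import *
z=load('w3');cv2.imwrite('pics/a4.png',cv2.resize(z['im'][200:380,170:400],None,fx=3.4,fy=3.2,interpolation=cv2.INTER_CUBIC))
z=load('s3');cv2.imwrite('pics/a5.png',cv2.resize(z['im'][120:290,160:330],None,fx=3.5,fy=3.5,interpolation=cv2.INTER_CUBIC))
z=load('w3');C=cloud(z)
for uv in [(230,270),(226,290),(237,262),(240,256),(332,256),(336,280),(283,253),(283,262)]: print(uv,dep(z,[uv])[0].round(1))
"
```

```text
(230, 270) [517.4  80.8 132.9]
(226, 290) [520.   80.9 143.1]
(237, 262) [524.   81.7 112.4]
(240, 256) [527.6  81.8  98.3]
(332, 256) [512.2 121.5 122.4]
(336, 280) [513.5 120.4 140.3]
(283, 253) [523.9 102.7  98.1]
(283, 262) [531.2 103.6  93.1]
```

View pics/a4.png

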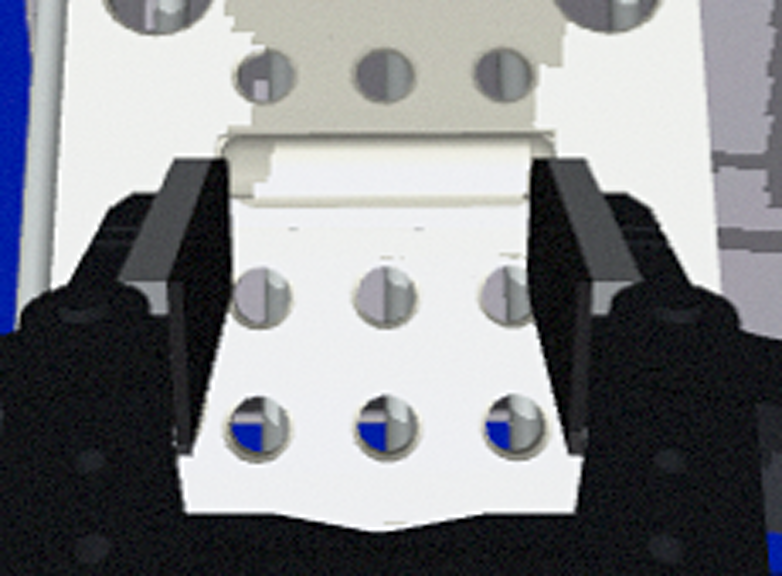

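View pics/a5.png

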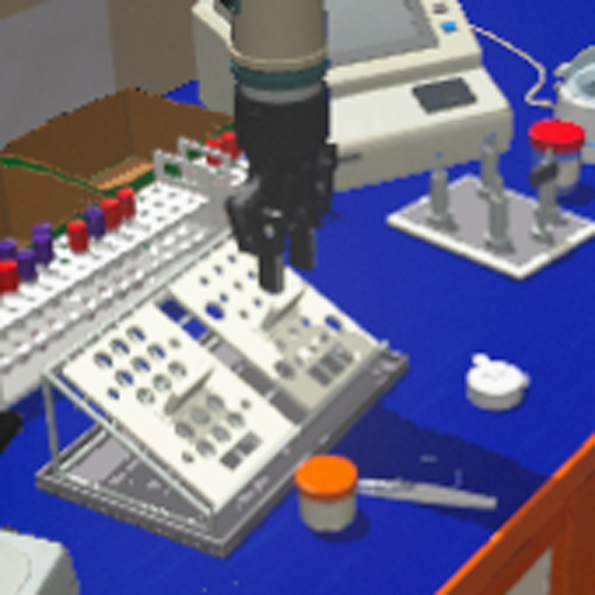

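```bash
python3 -c "
from h import *
z=load('w3')
for uv in [(222,252),(228,250),(233,252),(220,256),(234,258),(236,262),(238,270),(330,250),(334,252),(338,256)]: print(uv,dep(z,[uv])[0].round(1))
z=load('s3')
f=lambda a:np.array(a)/3.5+[160,120]
for uv in [(272,285),(265,275),(280,275),(305,265),(268,288),(300,258),(275,270),(280,325),(290,300)]: print(uv,f(uv).round(),dep(z,[f(uv)])[0].round(1))
s,R=tool()
print('tcp in side', (proj(z,[s['eef_pos']+R@np.array([x,0,w]) for x,w in ((0,0),(0,20),(0,-20),(-18.7,20),(-18.7,-20))])-[160,120])*3.5)
print('fin in side', (proj(z,[(525,103,98),(530.7,104,84.4)])-[160,120])*3.5)
"
```

```text
(222, 252) [516.9  75.5 118.4]
(228, 250) [517.3  77.6 115.1]
(233, 252) [516.8  80.1 117.7]
(220, 256) [517.4  75.2 121.5]
(234, 258) [518.1  81.  120.7]
(236, 262) [522.4  81.5 115.5]
(238, 270) [546.5  79.9  77.2]
(330, 250) [512.4 121.7 115.8]
(334, 252) [512.1 123.  118.3]
(338, 256) [511.9 124.  122.5]
(272, 285) [238. 201.] [515.6 133.4 119.4]
(265, 275) [236. 199.] [522.1 133.6 126.8]
(280, 275) [240. 199.] [514.5 124.  124.6]
(305, 265) [247. 196.] [524.5  79.2 109.4]
(268, 288) [237. 202.] [517.2 136.7 117.8]
(300, 258) [246. 194.] [525.7  83.9 118. ]
(275, 270) [239. 197.] [517.4 126.4 129.5]
(280, 325) [240. 213.] [529.2 110.4  64.7]
(290, 300) [243. 206.] [521.2 105.2  89.3]
tcp in side [[287.74930452 315.06779827]
 [274.92314272 326.03546571]
 [300.28705243 304.34936762]
 [274.08223615 306.75113361]
 [299.65904077 285.34614494]]
fin in side [[287.51939026 288.57531926]
 [282.22567608 301.11239168]]
```

```bash
python3 -c "
from h import *
from scipy.spatial.transform import Rotation as Ro
for n in ('wrist0','w1','w2','w3'):
  z=load(n);
  # cam->tool fixed: camera in tool frame
  ct=np.array([-179.44,69.535,-1.1]); Rt=np.array([[0,0,1],[-0.9613,-0.2755,0],[0,0,0]])
  X=cloud(z); c=-z['R'].T@z['t']
  ax=np.array([[0,0.2755,.9613],[0,0.9613,-.2755],[1,0,0]]) # tool from cam guess
  v=X@z['R'].T+z['t'];
  T=v@ax.T+ct
  m=(np.abs(T[...,2])<60)&(np.abs(T[...,2])>10)&(T[...,0]>-90)&(T[...,0]<5)&(np.abs(T[...,1])<15)
  # dark pixels
  m&=z['im'].max(2)<90
  P=T[m]
  for sgn in (1,-1):
    Q=P[P[:,2]*sgn>0]
    if len(Q): print(n,sgn,len(Q),'xmax',np.percentile(Q[:,0],[50,90,99,100]).round(1),'z inner',np.percentile(sgn*Q[:,2],[0,2,50]).round(1),'y',Q[:,1].min().round(1),Q[:,1].max().round(1))
"
cat > tf.py <<'E'
from h import *
ax=np.array([[0,-.2755,.9613],[0,-.9613,-.2755],[1,0,0]]); ct=np.array([-179.44,69.535,-1.1])
def toolcloud(z):
    X=cloud(z); return (X@z['R'].T+z['t'])@ax.T+ct
if __name__=='__main__':
  for n in ('wrist0','w1','w2','w3'):
    z=load(n); T=toolcloud(z)
    m=(np.abs(T[...,2])<60)&(np.abs(T[...,2])>10)&(T[...,0]>-90)&(T[...,0]<5)&(np.abs(T[...,1])<25)&(z['im'].max(2)<110)
    P=T[m]
    for sgn in (1,-1):
      Q=P[P[:,2]*sgn>0]
      if len(Q): print(n,sgn,len(Q),'x',np.percentile(Q[:,0],[50,90,99,100]).round(1),'z inner',np.percentile(sgn*Q[:,2],[0,2,50]).round(1),'y',Q[:,1].min().round(1),Q[:,1].max().round(1))
E
python3 tf.py; python3 -c "
from tf import *
z=load('w1');T=toolcloud(z)
for uv in [(170,262),(178,268),(150,280),(165,300),(392,262)]: print(uv,z['d'][uv[1],uv[0]],T[uv[1],uv[0]].round(1))
"
```

```text
wrist0 1 3133 x [-72.8 -57.7 -51.4 -49. ] z inner [40.8 41.1 41.7] y -11.8 12.0
wrist0 -1 3174 x [-72.5 -57.1 -51.3 -49.2] z inner [43.  43.4 44. ] y -11.8 12.0
w1 1 3129 x [-72.7 -57.6 -51.2 -49. ] z inner [40.7 40.9 41.6] y -11.5 11.9
w1 -1 3172 x [-72.3 -57.  -51.2 -49.4] z inner [42.9 43.2 43.8] y -11.6 11.9
w2 1 3124 x [-72.6 -57.4 -51.1 -48.9] z inner [40.6 40.9 41.6] y -11.7 12.0
w2 -1 3172 x [-72.4 -57.1 -51.2 -49.9] z inner [42.9 43.2 43.8] y -11.9 11.9
w3 1 3498 x [-75.4 -50.7 -41.2 -25. ] z inner [18.7 18.9 23.6] y -12.9 13.8
w3 -1 3497 x [-75.6 -51.4 -43.   -5.4] z inner [10.3 20.9 25.9] y -22.0 14.0
(170, 262) 134.23883 [-56.6  11.  -45.4]
(178, 268) 138.91614 [-53.    6.6 -43.6]
(150, 280) 121.1358 [-70.3  10.5 -48.3]
(165, 300) 123.36719 [-70.4   2.4 -43.6]
(392, 262) 134.81421 [-56.   10.8  43.2]
```

```bash
python3 -c "
from h import *
for n in ('w1','w2','scene0','s3'):
  z=load(n);C=cloud(z);im=z['im'].astype(int)
  m=(im[...,0]>120)&(im[...,1]<40)&(im[...,2]<40)&(C[...,0]>250)&(C[...,0]<700)&(abs(C[...,1])<300)
  print(n,m.sum(),np.percentile(C[m][:,2],[5,50,95]).round(1))
"
```

```text
w1 66058 [-0.6  0.8  2.2]
w2 69173 [-0.3  0.8  2. ]
scene0 10113 [-2.4  0.7  3.9]
s3 1383 [-5.3 -2.5  0.4]
```

>>> apply_moves(
  targets=[
    [[0, 0, 0], 0, 85],
    [[0, 0, 0], 0, 85],
    [[0, 0, 0], 0, 85],
    [[12, 0, 0], 0, 85],
    [[0, 0, 0], 0, 85],
  ],
)

```text
clock: 4.85
eef_pos: [526.0, 103.6, 59.2]
tool_rot: [-0.732, 1.555, 0.948]
force: [0.3, 0.4, -0.1]
width: 84.8
```

>>> apply_moves(
  targets=[
    [[14, 0, 0], 0, 85],
    [[0, 0, 0], 0, 85],
    [[9, 0, 0], 0, 85],
    [[0, 0, 0], 0, 85],
  ],
)

```text
clock: 5.35
eef_pos: [525.8, 103.9, 33.9]
tool_rot: [-0.681, 1.556, 0.998]
force: [-0.0, -0.2, -0.2]
width: 85.1
```

```bash
python3 -c "
from tf import *
to([525,103.5,34.5],96.3)
z=snap('wrist','w4')
c=np.array([538.1,104.8,71.4]);n=np.array([-.4965,-.055,.8665]);yv=np.array([-.109,.994,0])
s,R=tool()
for P in (c+15*n,c+30*n,c): print(R.T@(P-s['eef_pos']))
"
```

```text
t 5.35 pos [525.8 103.9  33.9] yawz 96.25 tilt 0.87 w 85.1 F [-0.  -0.2 -0.2] T [-0.01  0.04  0.03]
shift tool [-0.6  0.8 -0.3] R [[0.008, -0.994, -0.109], [0.013, -0.109, 0.994], [-1.0, -0.01, 0.012]]
roll need -0.05
[-50.05728087  -4.91161311   0.17394618]
[-63.13212938   2.44422487   0.31841636]
[-3.69824324e+01 -1.22674511e+01  2.94760079e-02]
```

View pics/w4.png

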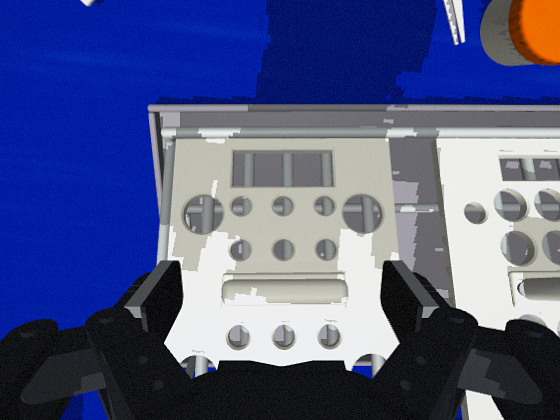

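>>> apply_moves(
  targets=[
    [[3, 0, 0], 0, 42],
    [[0, 0, 0], 0, 42],
    [[0, 0, 0], 0, 42],
    [[0, 0, 0], 0, 42],
  ],
)

```text
clock: 5.9
eef_pos: [526.5, 104.1, 31.9]
tool_rot: [-0.761, 1.554, 0.919]
force: [0.6, 0.5, -0.1]
width: 49.0
```

>>> apply_moves(
  targets=[
    [[-10, 0, 0], 0, 30],
    [[-20, 0, 0], 0, 30],
    [[-30, 0, 0], 0, 30],
    [[-30, 0, 0], 0, 30],
    [[-25, 0, 0], 0, 30],
    [[0, 0, 0], 0, 30],
  ],
)

```text
clock: 6.65
eef_pos: [525.2, 102.5, 152.1]
tool_rot: [-0.777, 1.554, 0.903]
force: [0.2, -0.1, -1.2]
width: 48.8
```

```bash
python3 -c "
from tf import *
to([560,-75,140],90)
z=snap('wrist','w5');snap('side','s5')
"
```

```text
t 6.65 pos [525.2 102.5 152.1] yawz 96.26 tilt 0.97 w 48.8 F [ 0.2 -0.1 -1.2] T [0.01 0.05 0.03]
shift tool [  10.1  -15.1 -180.3] R [[0.011, -0.994, -0.109], [0.013, -0.109, 0.994], [-1.0, -0.012, 0.012]]
roll need 6.26
```

View pics/w5.png

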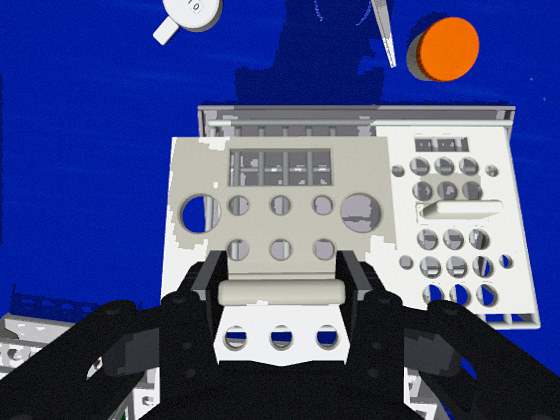

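View pics/s5.png

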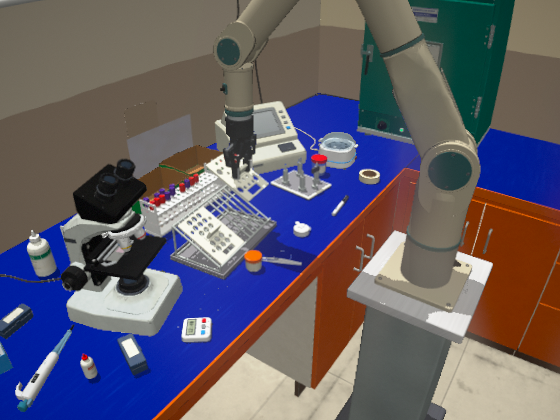

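```bash
cat >> tf.py <<'E'
def planefit(z,u0,u1,v0,v1,thr=1.5,minb=120,zmin=None):
    C=cloud(z); P=C[v0:v1,u0:u1].reshape(-1,3); g=z['im'][v0:v1,u0:u1].reshape(-1,3).min(1)
    P=P[(g>minb)&np.isfinite(P).all(1)]
    if zmin is not None: P=P[P[:,2]>zmin]
    rng=np.random.default_rng(0);best=(0,)
    for i in range(400):
        a=P[rng.choice(len(P),3,False)]; n=np.cross(a[1]-a[0],a[2]-a[0]); n/=np.linalg.norm(n)+1e-9
        r=abs((P-a[0])@n)<thr
        if r.sum()>best[0]: best=(r.sum(),r)
    Q=P[best[1]]; m=Q.mean(0); n=np.linalg.svd(Q-m)[2][2]; n*=np.sign(n[2])
    print(len(P),best[0],'c',m.round(1),'n',n.round(3),'tilt',np.degrees(np.arccos(n[2])).round(2))
    return m,n
E
python3 -c "
from tf import *
planefit(load('w5'),180,380,145,250,zmin=120)
"
```

```text
13487 12964 c [498.6  97.4 169.2] n [-0.498 -0.056  0.866] tilt 30.06
```

>>> apply_moves(
  targets=[
    [[0, -4, -25], 0, 30],
    [[0, -4, -45], 0, 30],
    [[0, -4, -45], 0, 30],
    [[0, -4, -45], 0, 30],
    [[0, 0, -20], 6.2, 30],
    [[0, 0, 0], 0, 30],
    [[0, 0, 0], 0, 30],
  ],
)

```text
clock: 7.62
eef_pos: [553.6, -77.1, 137.7]
tool_rot: [0.681, 1.553, 2.257]
force: [-0.8, 0.1, -1.4]
width: 49.1
```

```bash
python3 -c "
from tf import *
to([560,-75,140],90)
z=snap('wrist','w6');snap('scene','sc6')
planefit(z,180,380,145,250,zmin=120)
"
```

```text
t 7.62 pos [553.6 -77.1 137.7] yawz 90.3 tilt 1.05 w 49.1 F [-0.8  0.1 -1.4] T [0.03 0.03 0.03]
shift tool [-2.3 -6.4  2.1] R [[-0.012, -1.0, -0.005], [0.014, -0.005, 1.0], [-1.0, 0.012, 0.014]]
roll need 0.3
13336 12874 c [527.1 -79.4 155.5] n [-0.48  -0.007  0.877] tilt 28.72
```

View pics/w6.png

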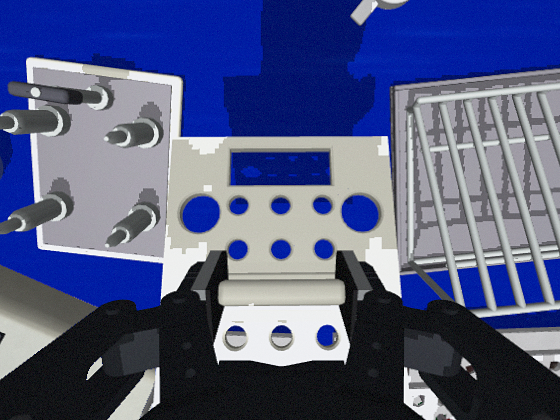

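View pics/sc6.png

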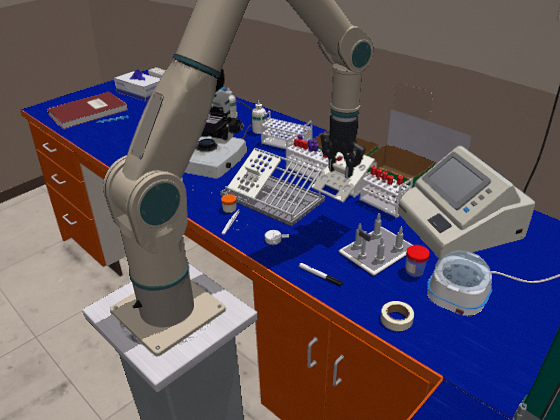

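>>> apply_moves(
  targets=[
    [[25, 0, 0], 0, 30],
    [[35, 0, 0], 0, 30],
    [[35, 0, 0], 0, 30],
    [[22, 0, 0], 0, 30],
    [[0, 0, 0], 0, 30],
    [[0, 0, 0], 0, 30],
  ],
)

```text
clock: 8.48
eef_pos: [555.4, -66.1, 19.9]
tool_rot: [0.306, 1.552, 1.899]
force: [0.7, 0.1, -1.3]
width: 48.9
```

>>> apply_moves(
  targets=[
    [[10, 0, 0], 0, 30],
    [[6, 0, 0], 0, 30],
    [[6, 0, 0], 0, 30],
  ],
)

```text
clock: 8.85
eef_pos: [561.1, -65.1, 0.9]
tool_rot: [-0.329, 1.552, 1.265]
force: [6.0, 1.3, 11.6]
width: 48.8
```

>>> apply_moves(
  targets=[
    [[6, 0, 0], 0, 30],
    [[6, 0, 0], 0, 30],
  ],
)

```text
clock: 9.1
eef_pos: [568.8, -64.7, -7.5]
tool_rot: [-0.867, 1.545, 0.727]
force: [3.4, 0.2, 7.9]
width: 48.7
```

>>> apply_moves(
  targets=[
    [[6, 0, 0], 0, 30],
    [[6, 0, 0], 0, 30],
  ],
)

```text
clock: 9.35
eef_pos: [575.0, -64.4, -16.3]
tool_rot: [-1.086, 1.536, 0.508]
force: [0.8, 0.3, 7.4]
width: 48.6
```

```bash
python3 -c "
from tf import *
to([560,-75,-31],90)
z=snap('wrist','w7')
planefit(z,180,380,145,250,zmin=5)
"
```

```text
t 9.35 pos [575.  -64.4 -16.3] yawz 91.36 tilt 2.0 w 48.6 F [0.8 0.3 7.4] T [-0.2   0.4   0.02]
shift tool [ 14.1  15.7 -10.5] R [[0.031, -0.999, -0.024], [0.017, -0.023, 1.0], [-0.999, -0.031, 0.016]]
roll need 1.36
14087 13768 c [545.1 -67.4  15. ] n [-0.19  -0.01   0.982] tilt 10.95
```

View pics/w7.png

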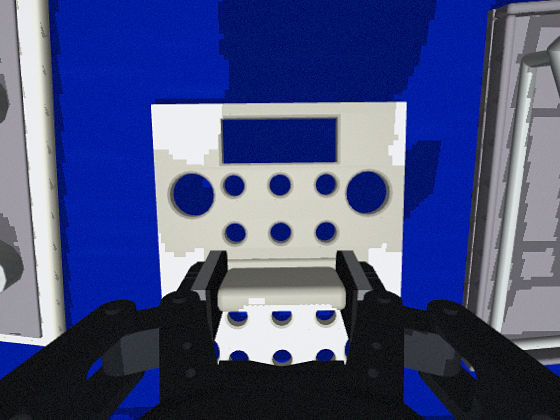

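>>> apply_moves(
  targets=[
    [[6, -2, 0], 0, 30],
    [[6, -2, 0], 0, 30],
  ],
)

```text
clock: 9.65
eef_pos: [580.9, -64.4, -26.6]
tool_rot: [-1.125, 1.534, 0.469]
force: [-0.5, 0.9, 5.2]
width: 49.1
```

>>> apply_moves(
  targets=[
    [[5, -1.5, 0], 0, 30],
  ],
)

```text
clock: 9.78
eef_pos: [582.8, -64.5, -30.8]
tool_rot: [-1.134, 1.534, 0.46]
force: [-6.2, 4.2, 25.6]
width: 48.9
```

```bash
python3 -c "
from tf import *
to([560,-75,-31],90)
z=snap('wrist','w8')
planefit(z,180,380,145,250,zmin=0)
"
```

```text
t 9.78 pos [582.8 -64.5 -30.8] yawz 91.36 tilt 2.13 w 48.9 F [-6.2  4.2 25.6] T [-0.47  1.58  0.3 ]
shift tool [-0.7 23.  -9.9] R [[0.033, -0.999, -0.024], [0.017, -0.023, 1.0], [-0.999, -0.034, 0.016]]
roll need 1.36
15344 15043 c [550.7 -67.6   6.8] n [-0.001 -0.001  1.   ] tilt 0.09
```

>>> apply_moves(
  targets=[
    [[-3, 0, 0], 0, 85],
    [[0, 0, 0], 0, 85],
    [[-20, 0, 0], 0, 85],
    [[-40, 0, 0], 0, 85],
    [[0, 0, 0], 10.6, 85],
    [[0, 0, 0], 10.6, 85],
    [[0, 0, 0], 10.6, 85],
    [[0, 0, 0], 10.6, 85],
    [[0, 0, 0], 10.6, 85],
    [[0, 0, 0], 10.6, 85],
  ],
)

```text
clock: 11.08
eef_pos: [584.8, -65.4, 44.8]
tool_rot: [-0.055, 1.521, 0.411]
force: [0.3, -0.0, -0.1]
width: 84.6
```

```bash
python3 -c "
from tf import *
to([575,-64,20],0)
z=snap('wrist','w9')
"
```

```text
t 11.07 pos [584.8 -65.4  44.8] yawz 26.7 tilt 2.83 w 84.6 F [ 0.3 -0.  -0.1] T [-0.01  0.03 -0.03]
shift tool [24.3  5.7 -9.4] R [[0.045, -0.449, 0.892], [0.02, 0.893, 0.449], [-0.999, -0.003, 0.049]]
roll need 26.7
```

View pics/w9.png

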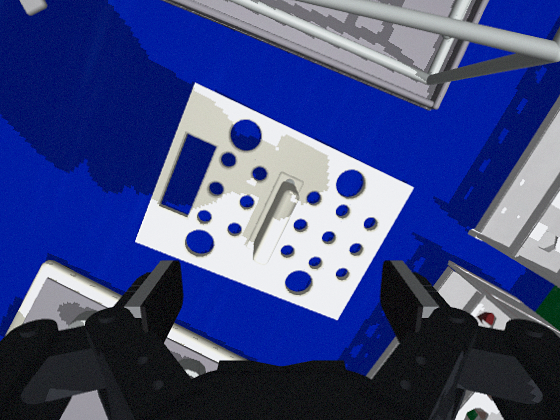

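```bash
cat > ph.py <<'E'
from tf import *
def platepose(z,zmid=3.0,rc=None,pred=None,dia=20.,show=None):
    "find blue holes; return plate xy, yaw from 4 post holes, model x axis away from window"
    im=z['im'].astype(int); m=((im[...,0]-im[...,2]>50)&(im[...,2]<90)).astype(np.uint8)
    cs,_=cv2.findContours(m,cv2.RETR_LIST,cv2.CHAIN_APPROX_NONE)
    out=[]
    for c in cs:
        a=cv2.contourArea(c)
        if 60<a<4000 and len(c)>=6:
            M=cv2.moments(c); ctr=(M['m10']/M['m00'],M['m01']/M['m00'])
            X=onplane(z,[ctr],zmid)[0]
            B=onplane(z,c.reshape(-1,2),zmid)[:,:2]; A=cv2.contourArea(B.astype(np.float32)); 
            out.append((ctr,X,A))
    return out
def fit4(P):
    "P 4x2 world points in order matching model [(-38,40),(38,40),(-38,-40),(38,-40)]"
    Mo=np.array([(-38,40),(38,40),(-38,-40),(38,-40)],float); P=np.asarray(P)[:,:2]
    c=P.mean(0); H=Mo.T@(P-c); 
    yaw=np.arctan2(H[0,1]-H[1,0],H[0,0]+H[1,1]); R=np.array([[np.cos(yaw),-np.sin(yaw)],[np.sin(yaw),np.cos(yaw)]])
    return c,np.degrees(yaw),np.linalg.norm(P-c-Mo@R.T,axis=1)
E
python3 -c "
from ph import *
z=load('w9')
o=platepose(z)
for c,X,A in o: print(np.round(c),X.round(1),A.round(0))
w=[min(o,key=lambda q:np.hypot(q[0][0]-u,q[0][1]-v))[1] for u,v in [(246,135),(351,183),(199,242),(298,282)]]
print(fit4(w))
"
```

```text
Traceback (most recent call last):
AttributeError: 'float' object has no attribute 'round'
```

```bash
python3 -c "
from ph import *
z=load('w9')
o=platepose(z)
for c,X,A in o: print(np.round(c),X.round(1),round(A))
w=[min(o,key=lambda q:np.hypot(q[0][0]-u,q[0][1]-v))[1] for u,v in [(246,135),(351,183),(199,242),(298,282)]]
print(fit4(w))
"
```

```text
[298. 281.] [ 620.4 -105.6    3. ] 225
[314. 261.] [624.  -86.5   3. ] 38
[287. 250.] [601.9 -87.3   3. ] 39
[355. 248.] [645.4 -64.8   3. ] 36
[328. 236.] [623.4 -65.5   3. ] 40
[199. 241.] [ 544.3 -107.7    3. ] 237
[234. 228.] [561.7 -88.2   3. ] 45
[300. 224.] [601.3 -66.1   3. ] 42
[369. 222.] [644.8 -43.8   3. ] 39
[204. 216.] [539.8 -88.9   3. ] 44
[342. 210.] [622.8 -44.4   3. ] 42
[246. 201.] [561.3 -67.2   3. ] 50
[313. 197.] [600.6 -45.    3. ] 49
[216. 188.] [539.2 -67.7   3. ] 49
[349. 183.] [618.1 -25.4   3. ] 248
[259. 173.] [560.7 -46.1   3. ] 53
[228. 159.] [538.6 -46.7   3. ] 53
[188. 174.] [519.2 -67.2   3. ] 918
[245. 135.] [542.  -27.5   3. ] 271
[481.  54.] [651.7  82.7   3. ] 237
[524.  16.] [663.3 112.6   3. ] 854
(array([581.21308482, -66.51952605]), np.float64(1.614098880015449), array([0.16393278, 0.10684679, 0.12658534, 0.1746811 ]))
```

>>> apply_moves(
  targets=[
    [[-48, 0, 0], 8.9, 60],
    [[-48, 0, 0], 8.9, 60],
    [[-48, 0, 0], 8.9, 60],
    [[0, -58, -12], 0, 60],
    [[0, -58, -12], 0, 60],
    [[0, -58, -12], 0, 60],
    [[0, 0, 0], 0, 60],
    [[0, 0, 0], 0, 60],
  ],
)

```text
clock: 12.12
eef_pos: [542.8, -241.7, 194.6]
tool_rot: [0.396, 1.512, 0.405]
force: [0.7, 0.5, 0.3]
width: 60.1
```

```bash
python3 -c "
from tf import *
to([540,-240,190],0)
z=snap('wrist','w10')
"
```

```text
t 12.12 pos [ 542.8 -241.7  194.6] yawz 0.49 tilt 3.37 w 60.1 F [0.7 0.5 0.3] T [-0.02  0.07 -0.01]
shift tool [ 4.4  1.6 -3.1] R [[0.054, -0.01, 0.998], [0.023, 1.0, 0.009], [-0.998, 0.023, 0.054]]
roll need 0.49
```

View pics/w10.png

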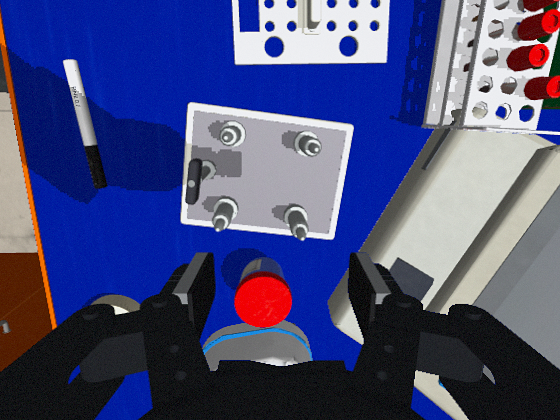

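```bash
python3 -c "
from tf import *
z=load('w10');cv2.imwrite('pics/a6.png',cv2.resize(z['im'][90:255,170:370],None,fx=4,fy=4,interpolation=cv2.INTER_CUBIC))
"
```

```text
(no output)
```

View pics/a6.png

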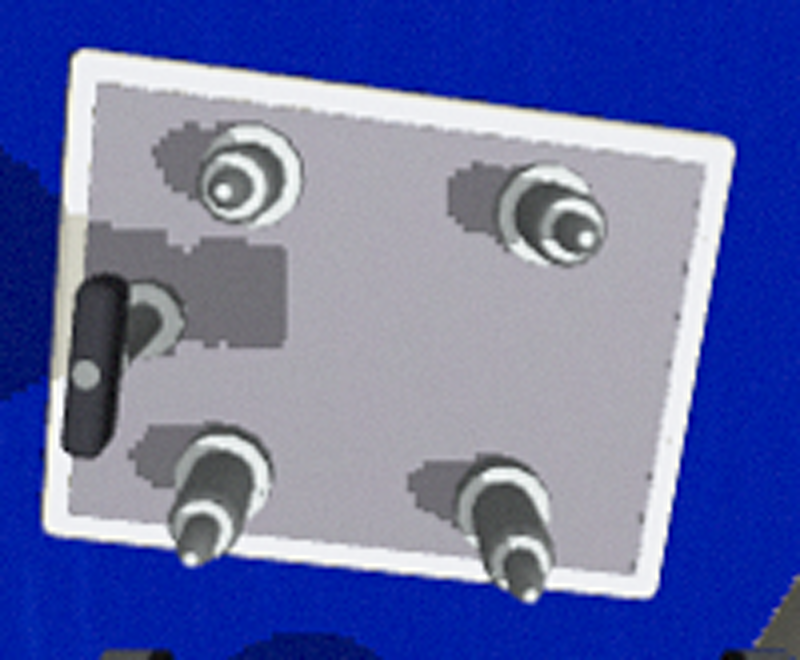

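```bash
python3 -c "
from ph import *
z=load('w10')
f=lambda a:(np.array(a,float)+.5)/4-.5+[170,90]
tips=onplane(z,f([(221,190),(586,238),(193,557),(530,595)]),89)
print('tips',tips.round(1).tolist(),fit4(tips))
w=onplane(z,f([(86,373)]),96);print('wing',w)
cor=onplane(z,f([(72,48),(735,135),(652,602),(42,535)]),12);c=cor[:,:2].mean(0);v=(cor[1]+cor[2]-cor[0]-cor[3])/2;print('tray',cor.round(1).tolist(),c,np.linalg.norm(v),np.degrees(np.arctan2(v[1],v[0])),np.linalg.norm(cor[0]-cor[3]))
# wing orientation: ends
e=onplane(z,f([(103,276),(88,458)]),96);d=e[0]-e[1];print(e,np.degrees(np.arctan2(d[1],d[0])),np.linalg.norm(d))
c,y,_=fit4(tips);t=np.radians(y);print('wing pred',c+np.array([np.cos(t),np.sin(t)])*-62)
# w6 check
"
```

```text
tips [[501.6, -193.1, 89.0], [577.9, -202.7, 89.0], [492.8, -272.9, 89.0], [567.9, -282.7, 89.0]] (array([ 535.07104857, -237.85481074]), np.float64(-6.981727583083846), array([0.70992138, 0.27002673, 0.31964599, 0.4832221 ]))
wing [[ 473.31334202 -230.16792565   96.        ]]
tray [[456.8, -162.1, 12.0], [629.0, -182.4, 12.0], [612.9, -313.6, 12.0], [440.7, -291.8, 12.0]] [ 534.84363147 -237.50384149] 173.46199603762275 -6.968318644978018 130.7027950312525
[[ 477.90228719 -210.08454281   96.        ]
 [ 472.670113   -248.37175338   96.        ]] 82.21839342263134 38.6430606974434
wing pred [ 473.53078062 -230.3185371 ]
```

```bash
python3 -c "
from tf import *
to([586,-64.5,50],1.61)
"
```

```text
t 12.18 pos [ 542.6 -242.4  194.7] yawz 0.46 tilt 3.33 w 60.2 F [-0.6 -0.8  1.5] T [-0.09  0.12  0.04]
shift tool [150.7 174.4  36.9] R [[0.054, -0.009, 0.999], [0.022, 1.0, 0.008], [-0.998, 0.021, 0.054]]
roll need -1.15
```

>>> apply_moves(
  targets=[
    [[20, 30, 6], -1.1, 60],
    [[40, 48, 10], 0, 60],
    [[45, 48, 10], 0, 60],
    [[45, 48, 11], 0, 60],
    [[0, 0, 0], 0, 60],
    [[0, 0, 0], 0, 60],
  ],
)

```text
clock: 12.92
eef_pos: [585.2, -58.7, 55.7]
tool_rot: [0.34, 1.507, 0.387]
force: [0.9, -0.6, -0.5]
width: 59.9
```

```bash
python3 -c "
from ph import *
to([584.2,-65.2,-26],1.61)
z=snap('wrist','w11')
for c,X,A in platepose(z): 
  if A>150: print(np.round(c),X.round(1),round(A))
"
```

```text
t 12.93 pos [585.2 -58.7  55.7] yawz 2.63 tilt 3.65 w 59.9 F [ 0.9 -0.6 -0.5] T [-0.05  0.04  0.04]
shift tool [81.3 -8.2 -6.2] R [[0.059, -0.047, 0.997], [0.024, 0.999, 0.046], [-0.998, 0.021, 0.06]]
roll need 1.02
[222. 272.] [ 546.2 -107.6    3. ] 173
[320. 271.] [ 620.4 -105.5    3. ] 230
[184. 220.] [519.1 -67.4   3. ] 879
[326. 166.] [618.1 -25.4   3. ] 256
[216. 165.] [542.  -27.5   3. ] 261
```

View pics/w11.png

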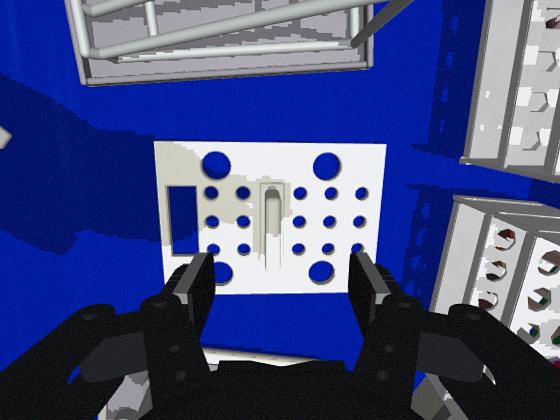

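>>> apply_moves(
  targets=[
    [[20, -4, -3], 1, 50],
    [[25, -4, -3], 0, 40],
    [[15, 0, 0], 0, 40],
    [[0, 0, 0], 0, 40],
    [[0, 0, 0], 0, 40],
  ],
)

```text
clock: 13.6
eef_pos: [586.7, -68.8, -1.1]
tool_rot: [0.298, 1.499, 0.324]
force: [-0.4, 0.2, 0.9]
width: 39.7
```

```bash
python3 -c "
from ph import *
to([584.5,-65.2,-26],1.61)
"
```

```text
t 13.6 pos [586.7 -68.8  -1.1] yawz 1.44 tilt 4.1 w 39.7 F [-0.4  0.2  0.9] T [-0.07  0.02 -0.03]
shift tool [24.8  3.1 -3.8] R [[0.068, -0.027, 0.997], [0.023, 0.999, 0.025], [-0.997, 0.021, 0.068]]
roll need -0.17
```

>>> apply_moves(
  targets=[
    [[12, 3, -3], 0, 40],
    [[0, 0, 0], 0, 40],
    [[10, 0, 0], 0, 40],
    [[0, 0, 0], 0, 40],
  ],
)

```text
clock: 14.1
eef_pos: [586.0, -64.6, -23.3]
tool_rot: [0.289, 1.497, 0.316]
force: [0.2, 1.0, 0.1]
width: 40.0
```

```bash
python3 -c "
from ph import *
to([585,-65.2,-26],1.61)
z=snap('wrist','w12')
"
```

```text
t 14.1 pos [586.  -64.6 -23.3] yawz 1.49 tilt 4.22 w 40.0 F [0.2 1.  0.1] T [-0.06  0.06 -0.  ]
shift tool [ 2.6 -0.6 -1.2] R [[0.07, -0.028, 0.997], [0.023, 0.999, 0.026], [-0.997, 0.021, 0.07]]
roll need -0.12
```

View pics/w12.png

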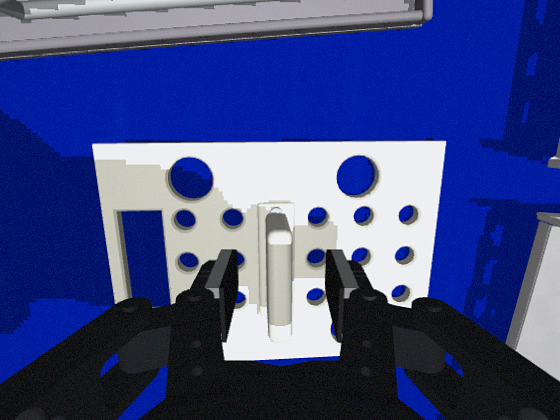

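>>> apply_moves(
  targets=[
    [[3, 0, -1], 0, 5],
    [[0, 0, 0], 0, 5],
    [[0, 0, 0], 0, 5],
    [[0, 0, 0], 0, 5],
  ],
)

```text
clock: 14.65
eef_pos: [584.9, -64.9, -23.6]
tool_rot: [0.31, 1.496, 0.337]
force: [-0.5, 0.8, 8.4]
width: 9.0
```

```bash
python3 -c "
from ph import *
to([585,-65.2,-26],1.61)
z=snap('wrist','w13')
planefit(z,100,440,150,250,zmin=0)
"
```

```text
bash:  1662 Killed                     python3 -c "
from ph import *
to([585,-65.2,-26],1.61)
z=snap('wrist','w13')
planefit(z,100,440,150,250,zmin=0)
"
```

```bash
ls -la pics/w13*; free -m | head -2; python3 -c "
from ph import *
to([585,-65.2,-26],1.61)
"
```

```text
-rw-r--r-- 1 agent agent 1648712 Dec  7 03:08 pics/w13.npz
-rw-r--r-- 1 agent agent  403120 Dec  7 03:08 pics/w13.png
               total        used        free      shared  buff/cache   available
Mem:            8012         796        7336          10          35        7215
t 14.7 pos [584.8 -64.9 -23.6] yawz 1.52 tilt 4.26 w 9.1 F [-2.7 -0.1  8.8] T [-0.03  1.17  0.03]
shift tool [ 2.4 -0.4 -0. ] R [[0.07, -0.028, 0.997], [0.025, 0.999, 0.026], [-0.997, 0.023, 0.071]]
roll need -0.09
```

```bash
sed -i 's/np.linalg.svd(Q-m)\[2\]/np.linalg.svd(Q-m,full_matrices=False)[2]/' tf.py; python3 -c "
from ph import *
z=load('w13')
planefit(z,100,440,150,250,zmin=0)
"
```

```text
26621 24677 c [580.6 -35.1   9.3] n [-0.033 -0.003  0.999] tilt 1.89
```

View pics/w13.png

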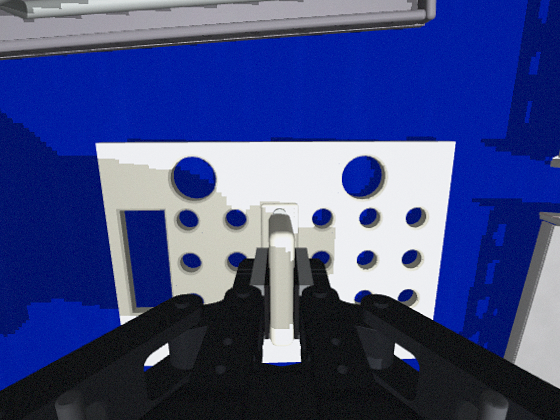

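>>> apply_moves(
  targets=[
    [[3, 0, 0], 0, 5],
    [[3, 0, 0], 0, 5],
  ],
)

```text
clock: 14.95
eef_pos: [585.7, -64.7, -26.1]
tool_rot: [0.327, 1.494, 0.355]
force: [-5.1, 0.9, 31.4]
width: 8.9
```

```bash
python3 -c "
from ph import *
to([585,-65.2,-26],1.61)
"
```

```text
t 14.95 pos [585.7 -64.7 -26.1] yawz 1.56 tilt 4.39 w 8.9 F [-5.1  0.9 31.4] T [0.16 2.66 0.13]
shift tool [-0.2 -0.4 -0.7] R [[0.072, -0.029, 0.997], [0.027, 0.999, 0.027], [-0.997, 0.025, 0.072]]
roll need -0.05
```

>>> apply_moves(
  targets=[
    [[-3, 0, 0], 0, 40],
    [[0, 0, 0], 0, 40],
    [[-15, 0, 0], 0, 40],
    [[-15, 0, 0], 0, 40],
    [[-15, 0, 0], 0, 40],
    [[0, 0, 0], 0, 40],
  ],
)

```text
clock: 15.7
eef_pos: [582.9, -66.5, 26.3]
tool_rot: [0.311, 1.492, 0.339]
force: [0.7, -0.3, 0.2]
width: 40.3
```

```bash
python3 -c "
from ph import *
to([585,-65.2,26],1.61)
"
```

```text
t 15.7 pos [582.9 -66.5  26.3] yawz 1.54 tilt 4.51 w 40.3 F [ 0.7 -0.3  0.2] T [-0.03  0.1  -0.03]
shift tool [0.5 1.2 2.1] R [[0.074, -0.029, 0.997], [0.026, 0.999, 0.027], [-0.997, 0.024, 0.075]]
roll need -0.07
```

>>> apply_moves(
  targets=[
    [[0, 45, 0], 0, 40],
    [[0, 45, 0], 0, 40],
    [[0, 0, 0], 0, 40],
  ],
)

```text
clock: 16.08
eef_pos: [580.8, 25.3, 28.7]
tool_rot: [0.305, 1.491, 0.332]
force: [-0.1, -0.0, 0.3]
width: 40.1
```

```bash
python3 -c "
from ph import *
to([585,-65.2,26],1.61)
"
```

```text
t 16.07 pos [580.8  25.3  28.7] yawz 1.45 tilt 4.57 w 40.1 F [-0.1 -0.   0.3] T [-0.03  0.08  0.06]
shift tool [  0.7 -90.6   1.7] R [[0.075, -0.027, 0.997], [0.026, 0.999, 0.025], [-0.997, 0.024, 0.076]]
roll need -0.16
```

```bash
python3 -c "
from scipy.spatial.transform import Rotation as R
import numpy as np
L='''1.4 2.446 1.569 -2.245
1.65 -3.009 1.567 -1.426
2.33 .169 1.566 1.87
2.95 -.439 1.559 1.254
3.32 -.654 1.556 1.026
4.85 -.732 1.555 .948
5.35 -.681 1.556 .998
5.9 -.761 1.554 .919
6.65 -.777 1.554 .903
7.62 .681 1.553 2.257
8.48 .306 1.552 1.899
8.85 -.329 1.552 1.265
9.1 -.867 1.545 .727
9.35 -1.086 1.536 .508
9.65 -1.125 1.534 .469
11.08 -.055 1.521 .411
12.12 .396 1.512 .405
12.92 .34 1.507 .387
13.6 .298 1.499 .324
14.1 .289 1.497 .316
14.65 .31 1.496 .337
14.95 .327 1.494 .355
15.7 .311 1.492 .339'''
for l in L.split('\n'):
  a=list(map(float,l.split())); m=R.from_euler('xyz',a[1:]).as_matrix(); print(a[0],m[:,0].round(4)[:2],'yawz',np.degrees(np.arctan2(m[1,2],m[0,2])).round(1))
"; python3 -c "
from cell import status
s=status.read_state(); print(s['qpos'].round(3), s['tau'].round(2), s['qd'].round(3))"
```

```text
1.4 [-0.0011 -0.0014] yawz 91.2
1.65 [ 0.0005 -0.0038] yawz 90.7
2.33 [-0.0014  0.0046] yawz 97.5
2.95 [0.0037 0.0112] yawz 97.0
3.32 [0.0077 0.0127] yawz 96.3
4.85 [0.0092 0.0128] yawz 96.3
5.35 [0.008  0.0124] yawz 96.2
5.9 [0.0102 0.0134] yawz 96.3
6.65 [0.0104 0.0132] yawz 96.3
7.62 [-0.0113  0.0138] yawz 90.3
8.48 [-0.0061  0.0178] yawz 91.3
8.85 [0.0057 0.0179] yawz 91.3
9.1 [0.0193 0.0171] yawz 91.3
9.35 [0.0304 0.0169] yawz 91.3
9.65 [0.0328 0.0166] yawz 91.3
11.08 [0.0456 0.0199] yawz 26.7
12.12 [0.054  0.0232] yawz 0.5
12.92 [0.059  0.0241] yawz 2.7
13.6 [0.068  0.0228] yawz 1.4
14.1 [0.0701 0.0229] yawz 1.5
14.65 [0.0705 0.0247] yawz 1.5
14.95 [0.0719 0.0267] yawz 1.6
15.7 [0.0742 0.0262] yawz 1.6
[-0.358  0.783  0.442  1.935 -0.727  0.508  0.627] [ -1.08 -52.68   6.82 -10.55  -0.24  -0.11  -0.16] [ 0.043 -0.001  0.057  0.005  0.014 -0.022  0.004]
```

>>> apply_moves(
  targets=[
    [[0, 0, -50], 0, 40],
    [[0, 0, -50], 0, 40],
    [[0, 0, 0], 0, 40],
  ],
)

```text
clock: 16.45
eef_pos: [478.6, 20.8, 20.6]
tool_rot: [0.261, 1.492, 0.288]
force: [0.8, 0.0, 0.4]
width: 40.1
```

```bash
python3 -c "
from ph import *
to([585,-65.2,26],1.61)
"
```

```text
t 16.45 pos [478.6  20.8  20.6] yawz 1.51 tilt 4.54 w 40.1 F [0.8 0.  0.4] T [-0.04  0.04  0.01]
shift tool [  0.7 -88.8 104.2] R [[0.076, -0.028, 0.997], [0.022, 0.999, 0.026], [-0.997, 0.02, 0.076]]
roll need -0.1
```

>>> apply_moves(
  targets=[
    [[0, 0, 50], 0, 40],
    [[0, 0, 50], 0, 40],
    [[0, 0, 0], 0, 40],
  ],
)

```text
clock: 16.82
eef_pos: [582.7, 20.0, 29.1]
tool_rot: [0.224, 1.49, 0.248]
force: [-1.2, -0.8, -1.3]
width: 40.0
```

```bash
python3 -c "
from ph import *
to([585,-65.2,26],1.61)
"
```

```text
t 16.82 pos [582.7  20.   29.1] yawz 1.34 tilt 4.6 w 40.0 F [-1.2 -0.8 -1.3] T [-0.01  0.11 -0.03]
shift tool [  1.6 -85.3   0. ] R [[0.078, -0.025, 0.997], [0.02, 1.0, 0.023], [-0.997, 0.018, 0.078]]
roll need -0.27
```

>>> apply_moves(
  targets=[
    [[0, -40, 0], 0, 0],
    [[0, -40, 0], 0, 0],
    [[0, -40, 0], 0, 0],
    [[0, 0, -42], 0, 0],
    [[0, 0, -42], 0, 0],
    [[0, 0, -42], 0, 0],
    [[0, 0, -42], 0, 0],
    [[0, -50, 0], 0, 0],
    [[0, -50, 0], 0, 0],
    [[0, 0, 0], 0, 0],
  ],
)

```text
clock: 18.08
eef_pos: [417.6, -218.0, 16.9]
tool_rot: [0.208, 1.503, 0.238]
force: [-0.4, 0.9, -0.5]
width: 0.1
```

```bash
python3 -c "
from ph import *
to([430,-200,-34],-7)
z=snap('wrist','w14'); T=toolcloud(z)
m=(np.abs(T[...,2])<40)&(T[...,0]>-90)&(T[...,0]<5)&(np.abs(T[...,1])<13)&(z['im'].max(2)<110)
P=T[m]; print(len(P),np.percentile(P[:,0],[50,90,99,100]).round(1),np.percentile(P[:,2],[0,5,50,95,100]).round(1))
"
```

```text
t 18.07 pos [ 417.6 -218.    16.9] yawz 1.67 tilt 3.86 w 0.1 F [-0.4  0.9 -0.5] T [0.02 0.06 0.01]
shift tool [51.9 17.   9.5] R [[0.065, -0.03, 0.997], [0.016, 0.999, 0.029], [-0.998, 0.014, 0.066]]
roll need 8.67
6404 [-81.7 -53.  -43.2   5. ] [-37.  -25.8  -1.2  23.7  38.9]
```

View pics/w14.png

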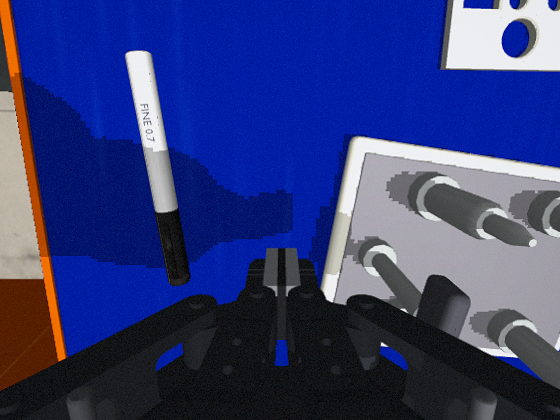

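>>> apply_moves(
  targets=[
    [[23, 0, 0], 0, 0],
    [[22, 0, 0], 0, 0],
    [[0, 0, 0], 0, 0],
  ],
)

```text
clock: 18.5
eef_pos: [417.2, -209.5, -27.5]
tool_rot: [0.404, 1.507, 0.439]
force: [-2.9, 0.3, -1.0]
width: -0.1
```

```bash
python3 -c "
from ph import *
to([430,-200,-34],-7)
"
```

```text
t 18.5 pos [ 417.2 -209.5  -27.5] yawz 1.98 tilt 3.64 w -0.1 F [-2.9  0.3 -1. ] T [0.04 0.38 0.02]
shift tool [ 7.4  8.9 12.8] R [[0.058, -0.036, 0.998], [0.027, 0.999, 0.035], [-0.998, 0.025, 0.058]]
roll need 8.98
```

>>> apply_moves(
  targets=[
    [[0, 0, 10], 0, 0],
    [[0, 0, 8], 0, 0],
  ],
)

```text
clock: 18.75
eef_pos: [429.1, -202.6, -26.5]
tool_rot: [0.607, 1.509, 0.644]
force: [-3.3, 2.6, 1.1]
width: -0.4
```

```bash
python3 -c "
from ph import *
to([430,-200,-34],-7)
z=snap('wrist','w15')
"
```

```text
t 18.75 pos [ 429.1 -202.6  -26.5] yawz 2.04 tilt 3.52 w -0.4 F [-3.3  2.6  1.1] T [0.33 0.35 0.12]
shift tool [7.6 2.3 0.6] R [[0.049, -0.037, 0.998], [0.037, 0.999, 0.036], [-0.998, 0.035, 0.05]]
roll need 9.04
```

View pics/w15.png

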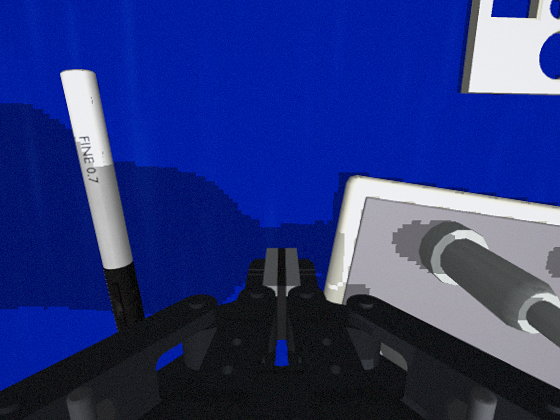

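>>> apply_moves(
  targets=[
    [[0, 0, -15], 0, 0],
    [[-25, 0, -10], 0, 0],
    [[-30, 0, 0], 0, 0],
    [[-30, 0, 0], 0, 0],
    [[-30, 0, 0], 0, 0],
    [[0, 0, 0], 0, 0],
  ],
)

```text
clock: 19.55
eef_pos: [403.7, -205.2, 91.4]
tool_rot: [0.507, 1.504, 0.55]
force: [1.0, -0.7, -0.2]
width: -0.4
```

```bash
python3 -c "
from ph import *
to([430,-200,-34],-7)
z=snap('wrist','w16')
"
```

```text
t 19.55 pos [ 403.7 -205.2   91.4] yawz 2.45 tilt 3.83 w -0.4 F [ 1.  -0.7 -0.2] T [-0.04  0.05  0.04]
shift tool [ 1.268e+02 -1.000e-01  1.910e+01] R [[0.057, -0.045, 0.997], [0.035, 0.998, 0.043], [-0.998, 0.032, 0.058]]
roll need 9.45
```

View pics/w16.png

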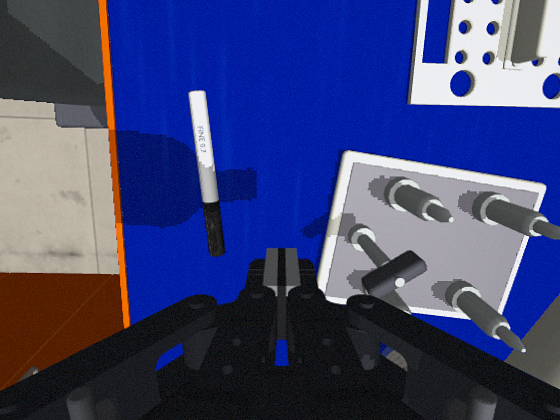

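```bash
python3 -c "
from ph import *
z=load('w16')
cv2.imwrite('pics/a7.png',cv2.resize(z['im'][230:320,340:450],None,fx=7,fy=6,interpolation=cv2.INTER_CUBIC))
e=onplane(z,[(372,287),(425,262),(400,282)],96); print(e.round(1)); d=e[1]-e[0]; print(np.degrees(np.arctan2(d[1],d[0])),np.linalg.norm(d))
"
```

```text
[[ 458.1 -234.4   96. ]
 [ 487.9 -218.2   96. ]
 [ 474.6 -231.    96. ]]
28.668221754012826 33.880462297758214
```

View pics/a7.png

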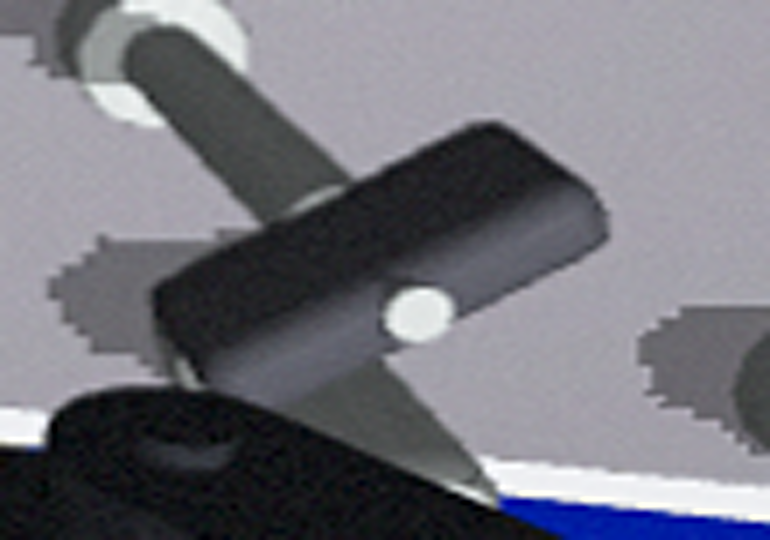

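>>> apply_moves(
  targets=[
    [[0, 0, 0], 10.6, 45],
    [[0, 0, 0], 10.6, 45],
    [[0, 0, 0], 10.6, 45],
    [[0, 0, 0], 10.6, 45],
    [[0, 0, 0], 10.6, 45],
    [[0, 0, 0], 10.4, 45],
    [[0, 0, 0], 0, 45],
  ],
)

```text
clock: 20.48
eef_pos: [402.3, -200.3, 84.0]
tool_rot: [1.775, 1.507, 0.693]
force: [0.4, -0.4, 0.9]
width: 44.9
```

```bash
python3 -c "
from ph import *
to([476.6,-228.2,80],-61)
z=load('w16')
for a,b in [((369.3,291.7),(422.1,261.7)),((378.6,298.3),(426.4,270))]:
  e=onplane(z,[a,b],96); d=e[1]-e[0]; print(e.round(1),np.degrees(np.arctan2(d[1],d[0])))
"
```

```text
t 20.48 pos [ 402.3 -200.3   84. ] yawz -61.96 tilt 3.63 w 44.9 F [ 0.4 -0.4  0.9] T [-0.07  0.08 -0.01]
shift tool [ 6.5 52.1 59.6] R [[0.049, 0.881, 0.47], [0.04, 0.468, -0.883], [-0.998, 0.062, -0.013]]
roll need -0.96
[[ 456.8 -237.5   96. ]
 [ 486.1 -218.    96. ]] 33.652285044422655
[[ 462.9 -241.8   96. ]
 [ 489.5 -223.2   96. ]] 34.968123007029355
```

>>> apply_moves(
  targets=[
    [[0, 26, 30], 0, 45],
    [[0, 26, 30], 0, 45],
    [[0, 0, 0], -6, 45],
    [[0, 0, 0], 0, 45],
  ],
)

```text
clock: 20.98
eef_pos: [477.6, -227.8, 83.3]
tool_rot: [1.726, 1.508, 0.765]
force: [0.9, 0.0, -0.8]
width: 44.9
```

```bash
python3 -c "
from ph import *
to([476.6,-228.2,30],-56)
z=snap('wrist','w17')
"
```

```text
t 20.98 pos [ 477.6 -227.8   83.3] yawz -55.05 tilt 3.6 w 44.9 F [ 0.9  0.  -0.8] T [-0.01  0.01  0.01]
shift tool [53.1 -4.3  0.3] R [[0.045, 0.818, 0.573], [0.043, 0.571, -0.82], [-0.998, 0.062, -0.01]]
roll need 0.95
```

View pics/w17.png

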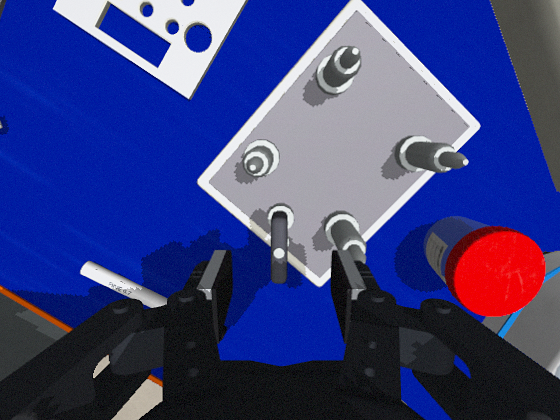

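>>> apply_moves(
  targets=[
    [[18, -2, 0], 1, 32],
    [[18, -2, 0], 0, 32],
    [[15, 0, 0], 0, 32],
    [[0, 0, 0], 0, 32],
  ],
)

```text
clock: 21.52
eef_pos: [475.4, -226.6, 30.3]
tool_rot: [1.768, 1.507, 0.785]
force: [-1.0, -0.5, 0.1]
width: 31.9
```

```bash
python3 -c "
from ph import *
to([476.6,-228.2,30],-56)
z=snap('wrist','w18')
"
```

```text
t 21.52 pos [ 475.4 -226.6   30.3] yawz -56.28 tilt 3.67 w 31.9 F [-1.  -0.5  0.1] T [-0.06  0.01 -0.03]
shift tool [0.3 0.1 2. ] R [[0.045, 0.831, 0.555], [0.045, 0.553, -0.832], [-0.998, 0.063, -0.013]]
roll need -0.28
```

View pics/w18.png

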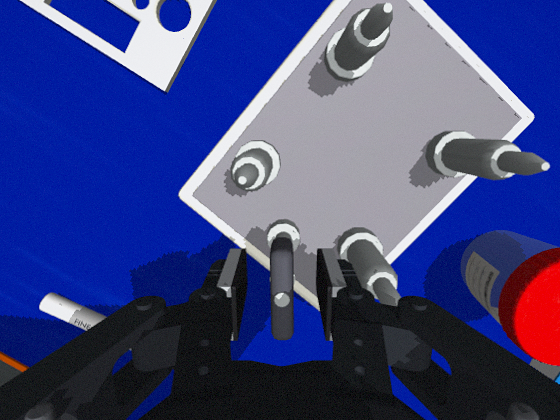

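>>> apply_moves(
  targets=[
    [[0, 0, 1], 0, 3],
    [[0, 0, 0], 0, 3],
    [[0, 0, 0], 0, 3],
    [[0, 0, 0], -10, 3],
    [[0, 0, 0], -10, 3],
    [[0, 0, 0], -10, 3],
    [[0, 0, 0], -10, 3],
  ],
)

```text
clock: 22.45
eef_pos: [475.6, -227.0, 31.6]
tool_rot: [1.047, 1.507, 0.783]
force: [1.5, -0.4, -5.0]
width: 8.3
```

```bash
python3 -c "
from ph import *
to([476.6,-228.2,30],-7)
"
```

```text
t 22.45 pos [ 475.6 -227.    31.6] yawz -15.18 tilt 3.63 w 8.3 F [ 1.5 -0.4 -5. ] T [ 0.32  0.75 -0.21]
shift tool [ 1.6 -1.   1.2] R [[0.045, 0.26, 0.965], [0.045, 0.964, -0.262], [-0.998, 0.055, 0.032]]
roll need -8.18
```

>>> apply_moves(
  targets=[
    [[0, 0, 0], -8.2, 3],
    [[0, 4, 4], 0, 3],
    [[0, 4, 4], 0, 3],
  ],
)

```text
clock: 22.82
eef_pos: [475.2, -227.5, 31.5]
tool_rot: [0.941, 1.522, 0.815]
force: [-9.3, -6.0, -0.5]
width: 8.4
```

```bash
python3 -c "
from ph import *
to([476.6,-228.2,30],-7)
"
```

```text
t 22.82 pos [ 475.2 -227.5   31.5] yawz -7.27 tilt 2.78 w 8.4 F [-9.3 -6.  -0.5] T [-0.94  2.72  0.05]
shift tool [ 1.5 -0.6  1.5] R [[0.033, 0.125, 0.992], [0.035, 0.991, -0.127], [-0.999, 0.039, 0.029]]
roll need -0.27
```

>>> apply_moves(
  targets=[
    [[0, 5, 5], 0, 3],
    [[0, 5, 5], 0, 3],
    [[0, 5, 5], 0, 3],
  ],
)

```text
clock: 23.2
eef_pos: [474.2, -228.3, 31.4]
tool_rot: [1.182, 1.549, 1.033]
force: [-13.5, -7.9, -0.3]
width: 8.2
```

```bash
python3 -c "
from ph import *
to([476.6,-228.2,30],-7)
"
```

```text
t 23.2 pos [ 474.2 -228.3   31.4] yawz -8.49 tilt 1.23 w 8.2 F [-13.5  -7.9  -0.3] T [-1.06  2.65  0.06]
shift tool [1.4 0.4 2.4] R [[0.011, 0.147, 0.989], [0.018, 0.989, -0.148], [-1.0, 0.02, 0.008]]
roll need -1.49
```

>>> apply_moves(
  targets=[
    [[0, 6, 5], -1.5, 3],
    [[0, 6, 5], 0, 3],
    [[0, 5, 5], 0, 3],
  ],
)

```text
clock: 23.58
eef_pos: [473.1, -229.1, 31.4]
tool_rot: [-2.888, 1.56, -3.034]
force: [-12.6, -7.6, 1.7]
width: 8.1
```

```bash
python3 -c "
from ph import *
to([476.6,-228.2,30],-7)
"
```

```text
t 23.57 pos [ 473.1 -229.1   31.4] yawz -8.33 tilt 0.64 w 8.1 F [-12.6  -7.6   1.7] T [-0.84  2.34  0.09]
shift tool [1.3 1.4 3.3] R [[-0.011, 0.145, 0.989], [-0.001, 0.989, -0.145], [-1.0, -0.003, -0.011]]
roll need -1.33
```

>>> apply_moves(
  targets=[
    [[0, -2, -2], -1.3, 3],
    [[0, 0, 0], 0, 32],
    [[0, 0, 0], 0, 32],
    [[-25, 0, 0], 0, 32],
    [[-30, 0, 0], 0, 32],
    [[-20, 0, 0], 0, 40],
    [[0, 40, 30], 0, 40],
    [[0, 40, 35], 0, 40],
    [[0, 40, 35], 0, 40],
    [[0, 0, 0], 0, 40],
  ],
)

```text
clock: 24.82
eef_pos: [595.6, -123.9, 111.4]
tool_rot: [-1.18, 1.565, -1.314]
force: [-1.1, -0.0, -0.9]
width: 40.0
```

```bash
python3 -c "
from ph import *
to([581.2,-66.5,40],1.61)
z=snap('wrist','w19')
"
```

```text
t 24.82 pos [ 595.6 -123.9  111.4] yawz -7.67 tilt 0.32 w 40.0 F [-1.1 -0.  -0.9] T [-0.04  0.03  0.  ]
shift tool [ 71.1  55.3 -22.1] R [[0.001, 0.133, 0.991], [-0.005, 0.991, -0.133], [-1.0, -0.005, 0.002]]
roll need -9.28
```

View pics/w19.png

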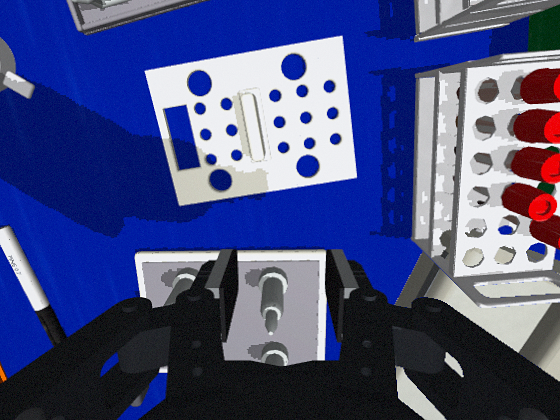

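```bash
cat >> ph.py <<'E'
def four(z,guess,zmid=3.0):
    o=platepose(z,zmid); w=[min(o,key=lambda q:np.hypot(q[0][0]-u,q[0][1]-v)) for u,v in guess]
    print([round(q[2]) for q in w]); r=fit4([q[1] for q in w]); print('plate',r[0].round(2),'yaw',round(r[1],2),'res',r[2].round(2)); return r
E
python3 -c "
from ph import *
z=load('w19')
four(z,[(199,83),(293,67),(220,180),(308,166)])
"
```

```text
[258, 268, 243, 256]
plate [581.78 -66.4 ] yaw 1.56 res [0.17 0.1  0.03 0.21]
```

>>> apply_moves(
  targets=[
    [[15, 25, -5], -9.2, 40],
    [[25, 26, -8], 0, 40],
    [[25, 3, -6], 0, 40],
    [[0, 0, 0], 0, 40],
    [[0, 0, 0], 0, 40],
  ],
)

```text
clock: 25.5
eef_pos: [574.5, -80.4, 47.8]
tool_rot: [-1.423, 1.557, -1.406]
force: [0.5, -0.7, 0.6]
width: 39.9
```

```bash
python3 -c "
from ph import *
to([581.8,-66.4,-26],1.56)
"
```

```text
t 25.5 pos [574.5 -80.4  47.8] yawz 0.95 tilt 0.77 w 39.9 F [ 0.5 -0.7  0.6] T [ 0.05 -0.03 -0.  ]
shift tool [73.6 14.9  7.3] R [[0.002, -0.016, 1.0], [-0.013, 1.0, 0.017], [-1.0, -0.013, 0.002]]
roll need -0.61
```

>>> apply_moves(
  targets=[
    [[0, 14.5, 7], -0.6, 40],
    [[0, 0, 0], 0, 40],
    [[25, 0, 0], 0, 40],
    [[20, 0, 0], 0, 40],
    [[0, 0, 0], 0, 40],
  ],
)

```text
clock: 26.12
eef_pos: [585.7, -66.9, 4.6]
tool_rot: [-1.049, 1.553, -1.021]
force: [-0.8, -0.5, 0.7]
width: 40.0
```

```bash
python3 -c "
from ph import *
to([581.8,-66.4,-26],1.56)
"
```

```text
t 26.12 pos [585.7 -66.9   4.6] yawz 1.59 tilt 1.0 w 40.0 F [-0.8 -0.5  0.7] T [ 0.01 -0.    0.04]
shift tool [30.6  1.1 -4.1] R [[0.009, -0.028, 1.0], [-0.015, 1.0, 0.028], [-1.0, -0.015, 0.009]]
roll need 0.03
```

>>> apply_moves(
  targets=[
    [[12, 1, -4], 0, 40],
    [[10, 0, 0], 0, 40],
    [[8, 0, 0], 0, 40],
    [[0, 0, 0], 0, 40],
  ],
)

```text
clock: 26.62
eef_pos: [582.3, -67.0, -26.5]
tool_rot: [-1.005, 1.552, -0.978]
force: [0.3, 0.3, 0.9]
width: 40.2
```

```bash
python3 -c "
from ph import *
to([582.3,-67.2,-26],1.56)
"
```

```text
t 26.62 pos [582.3 -67.  -26.5] yawz 1.56 tilt 1.07 w 40.2 F [0.3 0.3 0.9] T [ 0.03 -0.   -0.02]
shift tool [-0.5 -0.2  0. ] R [[0.01, -0.027, 1.0], [-0.015, 1.0, 0.027], [-1.0, -0.016, 0.01]]
roll need -0.0
```

Close, then a gentle press down to square up.

>>> apply_moves(
  targets=[
    [[0, 0, 0], 0, 4],
    [[0, 0, 0], 0, 4],
    [[0, 0, 0], 0, 4],
    [[2, 0, 0], 0, 4],
  ],
)

```text
clock: 27.12
eef_pos: [582.7, -67.2, -26.1]
tool_rot: [-0.917, 1.552, -0.89]
force: [-5.1, 2.1, 26.6]
width: 9.0
```

```bash
python3 -c "
from ph import *
to([582.3,-67.2,-26],1.56)
z=snap('wrist','w20'); planefit(z,100,440,150,240,zmin=0)
"
```

```text
t 27.12 pos [582.7 -67.2 -26.1] yawz 1.57 tilt 1.05 w 9.0 F [-5.1  2.1 26.6] T [0.41 1.63 0.01]
shift tool [-0.1 -0.  -0.4] R [[0.012, -0.027, 1.0], [-0.014, 1.0, 0.027], [-1.0, -0.015, 0.011]]
roll need 0.01
23384 21933 c [579.6 -33.6   6.8] n [ 0.    -0.002  1.   ] tilt 0.1
```

View pics/w20.png

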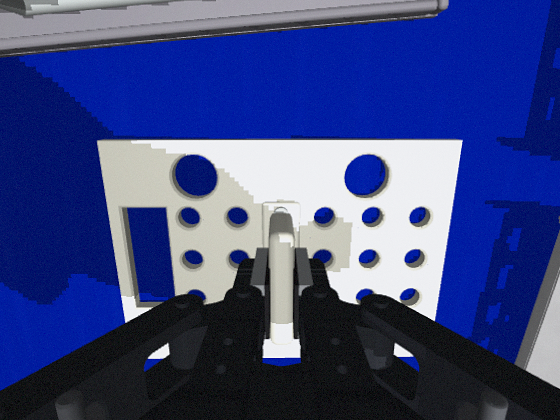

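>>> apply_moves(
  targets=[
    [[-8, 0, 0], 0, 4],
    [[-20, 0, 0], 0, 4],
    [[-30, 0, 0], 0, 4],
    [[-30, 0, 0], 0, 4],
    [[-30, 0, 0], 0, 4],
    [[0, 0, 0], 8.5, 4],
    [[0, 0, 0], 0, 4],
  ],
)

```text
clock: 28.05
eef_pos: [582.1, -65.5, 101.0]
tool_rot: [-0.638, 1.549, -0.763]
force: [0.7, -0.0, -0.7]
width: 8.8
```

```bash
python3 -c "
from ph import *
to([535,-160,89],-6.97)
z=snap('wrist','w21'); m,n=planefit(z,100,440,150,240,zmin=80)
s,R=tool()
print('expected plate centre in hand', s['eef_pos'])
im=z['im']
"
```

```text
t 28.05 pos [582.1 -65.5 101. ] yawz -7.12 tilt 1.23 w 8.8 F [ 0.7 -0.  -0.7] T [ 0.06 -0.02  0.03]
shift tool [ 12.7 -99.5 -35.2] R [[0.016, 0.124, 0.992], [-0.015, 0.992, -0.124], [-1.0, -0.013, 0.017]]
roll need -0.15
23253 21884 c [584.1 -31.9 133.9] n [-0.014 -0.003  1.   ] tilt 0.82
expected plate centre in hand [582.42279734 -65.79996648 101.10302957]
```

View pics/w21.png

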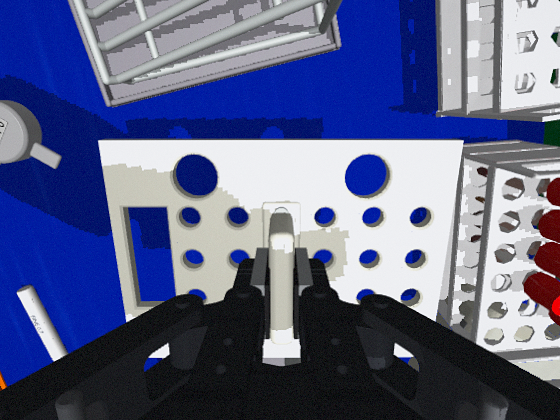

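```bash
cat >> ph.py <<'E'
def onpl(z,uv,m,n):
    r=rays(z,uv)@z['R']; c=-z['R'].T@z['t']
    return c+r*(((m-c)@n)/(r@n))[:,None]
def inhand(z,m,n,g,yaw0=None):
    "two +y post holes seen; g = pixel guesses (-38,40),(38,40)"
    o=platepose(z); pts=[]
    for u,v in g:
        q=min(o,key=lambda q:np.hypot(q[0][0]-u,q[0][1]-v)); pts.append(q[0])
    P=onpl(z,pts,m-3*n,n); d=P[1]-P[0]; yaw=np.degrees(np.arctan2(d[1],d[0])); d/=np.linalg.norm(d)
    c=(P[0]+P[1])/2-40*np.cross(n,d)
    print('px',np.round(pts,1).tolist(),'len',np.linalg.norm(P[1]-P[0]).round(2),'centre(mid plane)',c.round(2),'yaw',yaw.round(2)); return c,yaw
E
python3 -c "
from ph import *
z=load('w20'); m,n=planefit(z,100,440,150,240,zmin=0); inhand(z,m,n,[(195,175),(367,175)])
z=load('w21'); m,n=planefit(z,100,440,150,240,zmin=80); inhand(z,m,n,[(195,175),(367,175)])
"
```

```text
23384 21933 c [579.6 -33.6   6.8] n [ 0.    -0.002  1.   ] tilt 0.1
px [[195.6, 174.8], [364.5, 174.5]] len 75.59 centre(mid plane) [581.97 -66.19   3.7 ] yaw 1.53
23253 21884 c [584.1 -31.9 133.9] n [-0.014 -0.003  1.   ] tilt 0.82
px [[196.1, 174.6], [365.4, 174.6]] len 75.79 centre(mid plane) [581.74 -64.46 130.76] yaw -7.18
```

>>> apply_moves(
  targets=[
    [[0, -25, -4], 0, 4],
    [[0, -40, -5], 0, 4],
    [[0, -40, -6], 0, 4],
    [[0, -40, -6], 0, 4],
    [[0, -25, -3], 0, 4],
    [[0, 0, 0], 0, 4],
    [[0, 0, 0], 0, 4],
  ],
)

```text
clock: 28.98
eef_pos: [536.9, -234.4, 101.9]
tool_rot: [-0.689, 1.552, -0.793]
force: [0.1, 0.2, -1.3]
width: 9.1
```

```bash
python3 -c "
from ph import *
to([535.5,-238.9,73],-6.97)
z=snap('wrist','w22'); snap('scene','sc22');snap('side','s22')
"
```

```text
t 28.98 pos [ 536.9 -234.4  101.9] yawz -5.97 tilt 1.09 w 9.1 F [ 0.1  0.2 -1.3] T [0.03 0.05 0.01]
shift tool [29.  -4.3 -1.3] R [[0.013, 0.104, 0.994], [-0.013, 0.994, -0.104], [-1.0, -0.012, 0.015]]
roll need 1.0
```

View pics/w22.png

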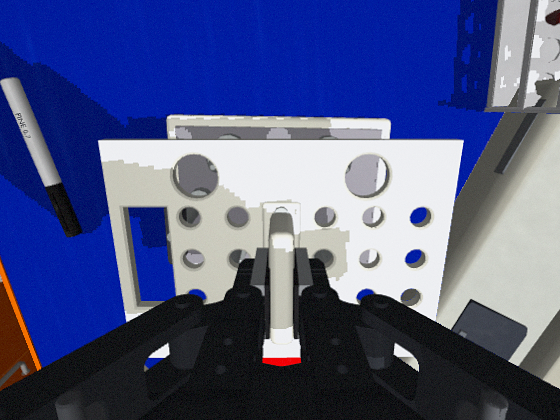

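>>> apply_moves(
  targets=[
    [[8, -4.3, -1.3], 1, 4],
    [[0, 0, 0], 0, 4],
    [[0, 0, 0], 0, 4],
  ],
)

```text
clock: 29.5
eef_pos: [536.0, -236.5, 93.1]
tool_rot: [-0.672, 1.552, -0.791]
force: [0.7, 0.5, -1.5]
width: 9.0
```

```bash
python3 -c "
from ph import *
to([535.5,-238.9,73],-6.97)
"
```

```text
t 29.5 pos [ 536.  -236.5   93.1] yawz -6.81 tilt 1.05 w 9.0 F [ 0.7  0.5 -1.5] T [-0.01  0.02  0.01]
shift tool [20.1 -2.3 -0.5] R [[0.013, 0.119, 0.993], [-0.013, 0.993, -0.119], [-1.0, -0.011, 0.014]]
roll need 0.16
```

>>> apply_moves(
  targets=[
    [[8, -3, -0.5], 0.1, 4],
    [[8, 0, 0], 0, 4],
    [[0, 0, 0], 0, 4],
  ],
)

```text
clock: 29.88
eef_pos: [535.2, -239.5, 75.7]
tool_rot: [-0.675, 1.553, -0.796]
force: [-1.4, -0.3, -0.7]
width: 9.0
```

```bash
python3 -c "
from ph import *
to([535.5,-238.9,73],-6.97)
z=snap('wrist','w23'); m,n=planefit(z,100,440,150,240,zmin=70); inhand(z,m,n,[(195,175),(367,175)])
cv2.imwrite('pics/a8.png',cv2.resize(z['im'][130:310,90:470],None,fx=2.1,fy=2.1,interpolation=cv2.INTER_CUBIC))
"
```

```text
t 29.88 pos [ 535.2 -239.5   75.7] yawz -6.9 tilt 1.03 w 9.0 F [-1.4 -0.3 -0.7] T [ 0.    0.03 -0.02]
shift tool [2.7 0.7 0.1] R [[0.013, 0.12, 0.993], [-0.013, 0.993, -0.12], [-1.0, -0.011, 0.014]]
roll need 0.07
23402 21824 c [ 537.1 -205.9  108.7] n [-0.011 -0.005  1.   ] tilt 0.71
px [[147.0, 259.4], [418.0, 215.2]] len 130.5 centre(mid plane) [ 537.7  -268.96  105.38] yaw 2.96
```

View pics/a8.png

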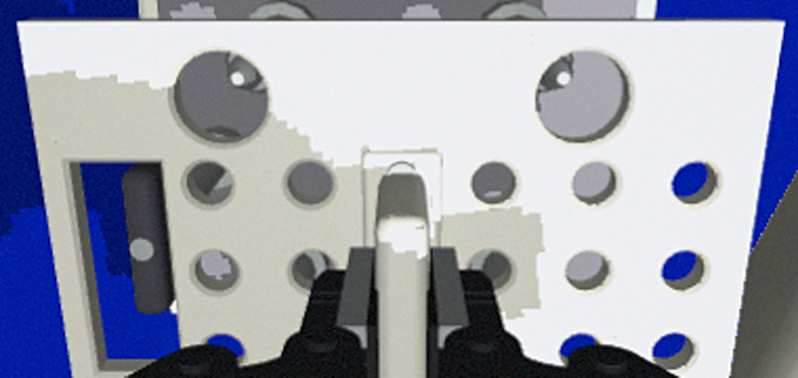

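```bash
python3 -c "
from ph import *
z=load('w23'); m,n=planefit(z,100,440,150,240,zmin=70)
f=lambda a:(np.array(a,float)+.5)/2.1-.5+[90,130]
T=onplane(z,f([(237,78),(563,78)]),89.); print('tips',T.round(2))
H=onpl(z,f([(221.5,95),(584,93)]),m-3*n,n); print('holes',H.round(2)); print('diff hole-tip',(H-T).round(2), np.linalg.norm(T[1]-T[0]),np.linalg.norm(H[1]-H[0]))
print('wing',onplane(z,f([(142,249)]),96))
s,R=tool(); print(s['eef_pos'])
"
```

```text
23402 21824 c [ 537.1 -205.9  108.7] n [-0.011 -0.005  1.   ] tilt 0.71
tips [[ 501.76 -193.63   89.  ]
 [ 577.96 -203.06   89.  ]]
holes [[ 501.73 -194.39  105.33]
 [ 578.46 -203.31  106.16]]
diff hole-tip [[-0.03 -0.76 16.33]
 [ 0.5  -0.24 17.16]] 76.78252779308194 77.25102267319751
wing [[ 472.9546818  -230.76073523   96.        ]]
[ 535.38439548 -239.81747933   76.04459639]
```

>>> apply_moves(
  targets=[
    [[9, 0.5, -0.2], 0, 4],
    [[9, 0, 0], 0, 4],
    [[0, 0, 0], 0, 4],
  ],
)

```text
clock: 30.3
eef_pos: [535.6, -239.5, 56.8]
tool_rot: [-0.67, 1.552, -0.791]
force: [-0.2, 0.5, -1.3]
width: 8.9
```

```bash
python3 -c "
from ph import *
to([535.2,-239.2,41],-6.97)
"
```

```text
t 30.3 pos [ 535.6 -239.5   56.8] yawz -6.9 tilt 1.07 w 8.9 F [-0.2  0.5 -1.3] T [ 0.07  0.04 -0.04]
shift tool [15.8  0.4 -0.6] R [[0.013, 0.12, 0.993], [-0.013, 0.993, -0.12], [-1.0, -0.012, 0.015]]
roll need 0.07
```

>>> apply_moves(
  targets=[
    [[8, 0.5, -0.5], 0, 4],
    [[7, 0, 0], 0, 4],
    [[0, 0, 0], 0, 4],
  ],
)

```text
clock: 30.68
eef_pos: [535.4, -239.1, 40.7]
tool_rot: [-0.673, 1.552, -0.794]
force: [-0.7, 0.5, -1.2]
width: 8.7
```

```bash
python3 -c "
from ph import *
to([535.2,-239.2,25],-6.97)
z=snap('wrist','w24')
cv2.imwrite('pics/a9.png',cv2.resize(z['im'][130:310,90:470],None,fx=2.1,fy=2.1,interpolation=cv2.INTER_CUBIC))
"
```

```text
t 30.68 pos [ 535.4 -239.1   40.7] yawz -6.9 tilt 1.07 w 8.7 F [-0.7  0.5 -1.2] T [-0.01  0.08 -0.02]
shift tool [15.7  0.1 -0.4] R [[0.013, 0.12, 0.993], [-0.013, 0.993, -0.12], [-1.0, -0.012, 0.015]]
roll need 0.07
```

View pics/a9.png

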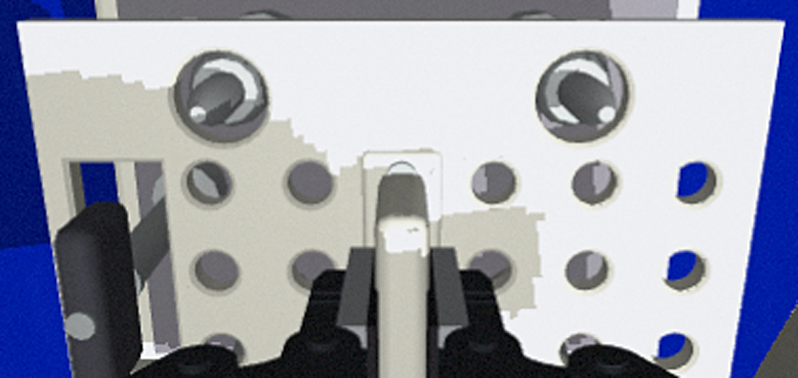

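>>> apply_moves(
  targets=[
    [[6, 0, -0.3], 0, 4],
    [[5, 0, 0], 0, 4],
    [[0, 0, 0], 0, 4],
  ],
)

```text
clock: 31.1
eef_pos: [535.7, -239.3, 29.5]
tool_rot: [-0.645, 1.551, -0.766]
force: [-0.7, -1.0, -2.1]
width: 8.7
```

>>> apply_moves(
  targets=[
    [[6, 0, 0], 0, 4],
    [[5, 0, 0], 0, 4],
    [[0, 0, 0], 0, 4],
  ],
)

```text
clock: 31.48
eef_pos: [535.8, -239.4, 17.7]
tool_rot: [-0.641, 1.551, -0.761]
force: [0.4, -0.5, -1.4]
width: 9.2
```

```bash
python3 -c "
from ph import *
to([535.2,-239.2,0],-6.97)
"
```

```text
t 31.48 pos [ 535.8 -239.4   17.7] yawz -6.89 tilt 1.11 w 9.2 F [ 0.4 -0.5 -1.4] T [ 0.03  0.01 -0.  ]
shift tool [17.7  0.4 -0.9] R [[0.014, 0.12, 0.993], [-0.013, 0.993, -0.12], [-1.0, -0.012, 0.016]]
roll need 0.08
```

>>> apply_moves(
  targets=[
    [[6, 0.3, -0.6], 0, 4],
    [[5, 0, 0], 0, 4],
    [[0, 0, 0], 0, 4],
  ],
)

```text
clock: 31.85
eef_pos: [535.4, -239.4, 5.9]
tool_rot: [-0.653, 1.551, -0.773]
force: [-0.7, -0.5, -1.0]
width: 8.7
```

>>> apply_moves(
  targets=[
    [[4, 0, -0.3], 0, 4],
    [[3, 0, 0], 0, 4],
  ],
)

```text
clock: 32.1
eef_pos: [535.6, -239.3, -1.0]
tool_rot: [-0.62, 1.551, -0.74]
force: [-0.7, 2.2, 13.7]
width: 9.2
```

>>> apply_moves(
  targets=[
    [[3, 0, 0], 0, 4],
  ],
)

```text
clock: 32.22
eef_pos: [535.8, -239.2, -1.2]
tool_rot: [-0.497, 1.551, -0.617]
force: [-8.3, 9.5, 47.0]
width: 8.9
```

```bash
python3 -c "
from ph import *
to([535.2,-239.2,0],-6.97)
z=snap('wrist','w25'); planefit(z,100,440,150,240,zmin=15)
"
```

```text
t 32.23 pos [ 535.8 -239.2   -1.2] yawz -6.85 tilt 1.14 w 8.9 F [-8.3  9.5 47. ] T [ 1.48  2.55 -0.03]
shift tool [-1.2 -0.1 -0.6] R [[0.016, 0.119, 0.993], [-0.011, 0.993, -0.119], [-1.0, -0.009, 0.017]]
roll need 0.12
21964 18844 c [ 536.4 -205.4   31.7] n [-0.001 -0.002  1.   ] tilt 0.11
```

>>> apply_moves(
  targets=[
    [[-2, 0, 0], 0, 4],
    [[0, 0, 0], 0, 32],
    [[0, 0, 0], 0, 32],
    [[-20, 0, 0], 0, 32],
    [[-30, 0, 0], 0, 32],
    [[-35, 0, 0], 0, 32],
    [[-30, 0, 0], 0, 32],
    [[0, 0, 0], 0, 32],
  ],
)

```text
clock: 33.28
eef_pos: [534.3, -239.8, 123.9]
tool_rot: [-0.536, 1.547, -0.657]
force: [-0.1, 0.1, 0.9]
width: 32.1
```

```bash
python3 -c "
from ph import *
to([512,240,130],96.3)
z=snap('wrist','w26'); snap('scene','sc26')
import math
for k in range(10):
  y=math.radians(-6.9+10.3*k); print([round(46*math.cos(y)),round(46*math.sin(y))],end=' ')
"
```

```text
t 33.27 pos [ 534.3 -239.8  123.9] yawz -6.96 tilt 1.39 w 32.1 F [-0.1  0.1  0.9] T [ 0.03 -0.01 -0.02]
shift tool [-13.6 473.4 -80.1] R [[0.019, 0.121, 0.992], [-0.015, 0.993, -0.121], [-1.0, -0.012, 0.021]]
roll need -103.26
[46, -6] [46, 3] [45, 11] [42, 19] [38, 26] [33, 32] [26, 38] [19, 42] [12, 45] [3, 46]
```

View pics/w26.png

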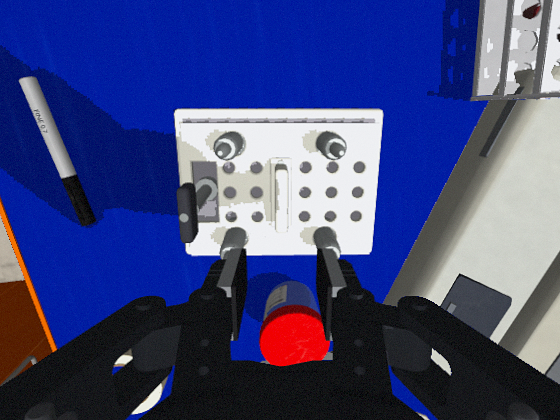

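>>> apply_moves(
  targets=[
    [[-10, 46, -6], -10.3, 85],
    [[0, 46, 3], -10.3, 85],
    [[0, 45, 11], -10.3, 85],
    [[0, 42, 19], -10.3, 85],
    [[0, 38, 26], -10.3, 85],
    [[0, 33, 32], -10.3, 85],
    [[0, 26, 38], -10.3, 85],
    [[0, 19, 42], -10.3, 85],
    [[0, 12, 45], -10.3, 85],
    [[0, 3, 46], -10.3, 85],
  ],
)

```text
clock: 34.62
eef_pos: [515.3, 232.9, 114.9]
tool_rot: [2.815, 1.552, -1.74]
force: [1.0, 0.7, -0.1]
width: 85.2
```

>>> apply_moves(
  targets=[
    [[0, 0, 0], 0, 85],
  ],
)

```text
clock: 34.75
eef_pos: [513.4, 237.9, 113.4]
tool_rot: [2.641, 1.553, -1.906]
force: [0.2, 0.5, -0.6]
width: 84.9
```

```bash
python3 -c "
from ph import *
to([512,240,80],96.3)
z=snap('wrist','w27')
"
```

```text
t 34.75 pos [513.4 237.9 113.4] yawz 99.45 tilt 1.01 w 84.9 F [ 0.2  0.5 -0.6] T [0.04 0.03 0.02]
shift tool [33.4  0.7  2.8] R [[-0.006, -0.986, -0.164], [-0.017, -0.164, 0.986], [-1.0, 0.008, -0.015]]
roll need 3.15
```

View pics/w27.png

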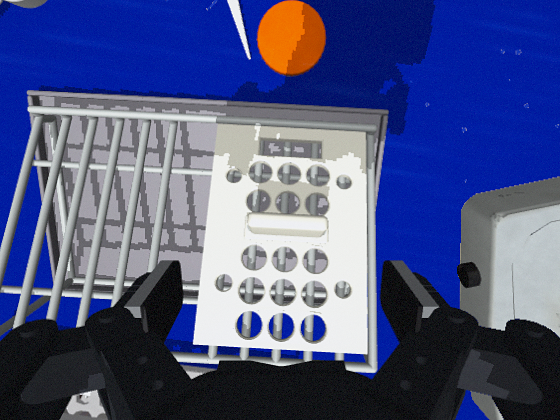

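>>> apply_moves(
  targets=[
    [[20, 2, 1], 3.1, 85],
    [[25, 0, 0], 0, 85],
    [[15, 0, 0], 0, 85],
    [[0, 0, 0], 0, 85],
  ],
)

```text
clock: 35.3
eef_pos: [510.8, 227.1, 50.4]
tool_rot: [2.702, 1.545, -1.917]
force: [0.1, -0.4, 0.5]
width: 85.3
```

```bash
python3 -c "
from ph import *
to([510.9,239,32],96.3)
"
```

```text
t 35.3 pos [510.8 227.1  50.4] yawz 95.37 tilt 1.49 w 85.3 F [ 0.1 -0.4  0.5] T [ 0.01 -0.01  0.01]
shift tool [18.1 -1.4 12.3] R [[-0.009, -0.996, -0.094], [-0.024, -0.093, 0.995], [-1.0, 0.011, -0.024]]
roll need -0.93
```

>>> apply_moves(
  targets=[
    [[0, -1, 12], -0.9, 85],
    [[0, 0, 0], 0, 85],
    [[12, 0, 0], 0, 85],
    [[6, 0, 0], 0, 85],
    [[0, 0, 0], 0, 85],
  ],
)

```text
clock: 35.92
eef_pos: [512.0, 239.8, 32.7]
tool_rot: [2.784, 1.547, -1.819]
force: [0.5, 0.2, -0.7]
width: 84.9
```

```bash
python3 -c "
from ph import *
to([510.7,238.5,32],96.3)
z=snap('wrist','w28')
"
```

```text
t 35.92 pos [512.  239.8  32.7] yawz 96.29 tilt 1.36 w 84.9 F [ 0.5  0.2 -0.7] T [ 0.02 -0.04 -0.03]
shift tool [ 0.8  1.5 -1.2] R [[-0.006, -0.994, -0.109], [-0.023, -0.109, 0.994], [-1.0, 0.008, -0.022]]
roll need -0.01
```

View pics/w28.png

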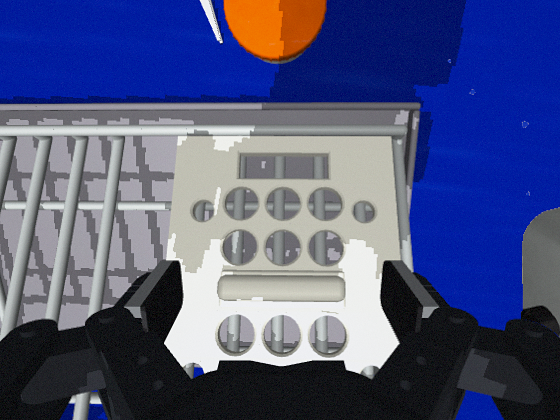

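>>> apply_moves(
  targets=[
    [[0.5, 1, -1], 0, 42],
    [[0, 0, 0], 0, 38],
    [[0, 0, 0], 0, 30],
    [[0, 0, 0], 0, 30],
    [[-10, 0, 0], 0, 30],
    [[-20, 0, 0], 0, 30],
    [[-30, 0, 0], 0, 30],
    [[-30, 0, 0], 0, 30],
    [[-30, 0, 0], 0, 30],
    [[0, 0, 0], 0, 30],
  ],
)

```text
clock: 37.22
eef_pos: [511.3, 240.9, 157.4]
tool_rot: [2.757, 1.546, -1.847]
force: [-0.5, 0.0, -3.1]
width: 48.5
```

```bash
python3 -c "
from ph import *
to([555,-75,150],91)
z=snap('wrist','w29');planefit(z,180,380,145,250,zmin=120)
"
```

```text
t 37.23 pos [511.3 240.9 157.4] yawz 96.23 tilt 1.41 w 48.5 F [-0.5  0.  -3.1] T [ 0.04 -0.01 -0.  ]
shift tool [  14.6   -9.3 -318.5] R [[-0.007, -0.994, -0.109], [-0.024, -0.108, 0.994], [-1.0, 0.009, -0.023]]
roll need 5.23
14168 13459 c [483.  235.  172.1] n [-0.495 -0.051  0.867] tilt 29.85
```

View pics/w29.png

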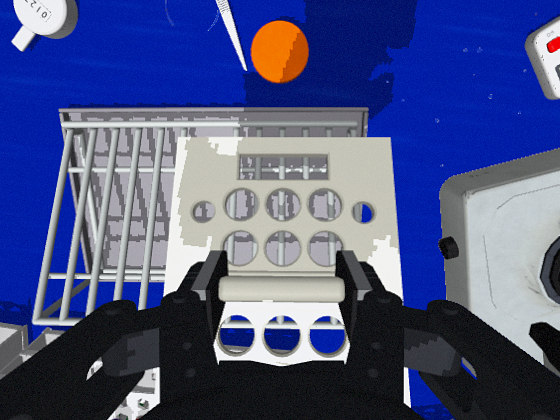

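>>> apply_moves(
  targets=[
    [[0, -1, -25], 0, 30],
    [[0, -1, -42], 0, 30],
    [[0, -1, -45], 0, 30],
    [[0, -1, -45], 0, 30],
    [[0, -1, -45], 0, 30],
    [[0, -1, -45], 0, 30],
    [[0, -1, -40], 0, 30],
    [[0, 0, -25], 5.2, 30],
    [[0, 0, 0], 0, 30],
    [[0, 0, 0], 0, 30],
  ],
)

```text
clock: 38.52
eef_pos: [542.8, -74.9, 150.2]
tool_rot: [2.227, 1.528, -2.47]
force: [0.0, 0.4, -1.2]
width: 48.9
```

```bash
python3 -c "
from ph import *
to([555,-75,0],91)
z=snap('wrist','w30');planefit(z,180,380,145,250,zmin=120)
"
```

```text
t 38.52 pos [542.8 -74.9 150.2] yawz 90.92 tilt 2.43 w 48.9 F [ 0.   0.4 -1.2] T [ 0.02  0.04 -0.02]
shift tool [149.6 -17.2   3.6] R [[-0.033, -0.999, -0.016], [-0.026, -0.015, 1.0], [-0.999, 0.034, -0.026]]
roll need -0.08
13827 13319 c [514.5 -78.  165.6] n [-0.477 -0.001  0.879] tilt 28.48
```

>>> apply_moves(
  targets=[
    [[25, -4, 0], 0, 30],
    [[35, -4, 0], 0, 30],
    [[35, -4, 0], 0, 30],
    [[25, -4, 0], 0, 30],
    [[0, 0, 0], 0, 30],
    [[0, 0, 0], 0, 30],
  ],
)

```text
clock: 39.33
eef_pos: [557.5, -65.9, 27.3]
tool_rot: [2.153, 1.534, -2.53]
force: [0.0, 0.3, -2.1]
width: 48.7
```

>>> apply_moves(
  targets=[
    [[12, 0, 0], 0, 30],
    [[10, 0, 0], 0, 30],
    [[6, -3, 0], 0, 30],
    [[6, -4, 0], 0, 30],
  ],
)

```text
clock: 39.83
eef_pos: [567.9, -65.9, -4.1]
tool_rot: [2.314, 1.541, -2.367]
force: [-0.1, 1.0, 6.4]
width: 48.8
```

>>> apply_moves(
  targets=[
    [[6, -4, 0], 0, 30],
    [[6, -4, 0], 0, 30],
  ],
)

```text
clock: 40.08
eef_pos: [576.1, -65.8, -15.2]
tool_rot: [2.279, 1.542, -2.402]
force: [-1.4, 0.2, 6.1]
width: 48.7
```

```bash
python3 -c "
from ph import *
to([575,-66,-31],91)
z=snap('wrist','w31');planefit(z,180,380,145,250,zmin=3)
"
```

```text
t 40.08 pos [576.1 -65.8 -15.2] yawz 91.8 tilt 1.67 w 48.7 F [-1.4  0.2  6.1] T [0.26 1.15 0.09]
shift tool [15.9  0.7  0.2] R [[-0.021, -0.999, -0.031], [-0.02, -0.031, 0.999], [-1.0, 0.022, -0.019]]
roll need 0.8
12835 12468 c [545.9 -69.3  14.5] n [-0.183  0.002  0.983] tilt 10.55
```

>>> apply_moves(
  targets=[
    [[6, -2.5, 0], 0, 30],
    [[6, -2.5, 0], 0, 30],
  ],
)

```text
clock: 40.38
eef_pos: [582.0, -65.8, -26.7]
tool_rot: [2.29, 1.543, -2.392]
force: [0.2, 0.9, 4.4]
width: 48.9
```

>>> apply_moves(
  targets=[
    [[3.5, -1.5, 0], 0, 30],
  ],
)

```text
clock: 40.5
eef_pos: [583.2, -65.8, -29.5]
tool_rot: [2.246, 1.543, -2.436]
force: [-7.9, 1.0, 33.6]
width: 48.7
```

```bash
python3 -c "
from ph import *
to([575,-66,-31],91)
z=snap('wrist','w32');planefit(z,180,380,145,250,zmin=1)
"
```

```text
t 40.5 pos [583.2 -65.8 -29.5] yawz 91.73 tilt 1.58 w 48.7 F [-7.9  1.  33.6] T [1.22 2.52 0.04]
shift tool [1.6 8.1 0.1] R [[-0.021, -0.999, -0.03], [-0.018, -0.03, 0.999], [-1.0, 0.021, -0.017]]
roll need 0.73
13403 12864 c [552.1 -68.5   6.8] n [-0.002  0.     1.   ] tilt 0.1
```

>>> apply_moves(
  targets=[
    [[-2, 0, 0], 0, 80],
    [[0, 0, 0], 0, 80],
    [[-20, 0, 0], 0, 80],
    [[-25, 0, 0], 0, 80],
    [[-25, 0, 0], 10.6, 60],
    [[0, 0, 0], 10.6, 45],
    [[0, 0, 0], 10.6, 40],
    [[0, 0, 0], 10.6, 40],
    [[0, 0, 0], 10.6, 40],
    [[0, 0, 0], 10.6, 40],
  ],
)

```text
clock: 41.8
eef_pos: [589.4, -64.6, 55.1]
tool_rot: [-2.528, 1.553, -2.057]
force: [-0.1, 0.4, -0.8]
width: 40.0
```

>>> apply_moves(
  targets=[
    [[0, 0, 0], 10.6, 40],
    [[0, 0, 0], 10.6, 40],
    [[0, 0, 0], 3, 40],
    [[0, 0, 0], 0, 40],
  ],
)

```text
clock: 42.3
eef_pos: [591.7, -62.9, 59.9]
tool_rot: [-1.79, 1.557, -1.747]
force: [0.4, -0.7, -0.7]
width: 40.0
```

```bash
python3 -c "
from ph import *
to([583.2,-65.8,40],1.7)
z=snap('wrist','w33')
for c,X,A in platepose(z): print(np.round(c),X.round(1),round(A))
"
```

```text
t 42.3 pos [591.7 -62.9  59.9] yawz 2.46 tilt 0.78 w 40.0 F [ 0.4 -0.7 -0.7] T [-0.02 -0.03 -0.04]
shift tool [20.  -2.2 -8.5] R [[-0.002, -0.043, 0.999], [-0.013, 0.999, 0.043], [-1.0, -0.013, -0.003]]
roll need 0.76
[401. 379.] [ 702.  -214.8    3. ] 227
[318. 261.] [ 621.4 -105.7    3. ] 50
[354. 239.] [647.3 -86.1   3. ] 156
[325. 238.] [625.2 -86.5   3. ] 160
[295. 237.] [603.1 -86.9   3. ] 163
[242. 236.] [563.1 -87.6   3. ] 160
[212. 235.] [541. -88.   3.] 158
[357. 212.] [646.9 -65.    3. ] 162
[327. 211.] [624.9 -65.4   3. ] 169
[296. 210.] [602.7 -65.8   3. ] 172
[242. 209.] [562.7 -66.5   3. ] 170
[212. 208.] [540.8 -66.8   3. ] 165
[184. 206.] [520.6 -66.3   3. ] 495
[359. 184.] [646.5 -44.    3. ] 171
[328. 183.] [624.4 -44.4   3. ] 174
[297. 182.] [602.3 -44.8   3. ] 177
[242. 181.] [562.4 -45.4   3. ] 177
[211. 180.] [540.3 -45.8   3. ] 173
[324. 157.] [620.1 -25.6   3. ] 67
[215. 154.] [544.  -26.7   3. ] 66
```

View pics/w33.png

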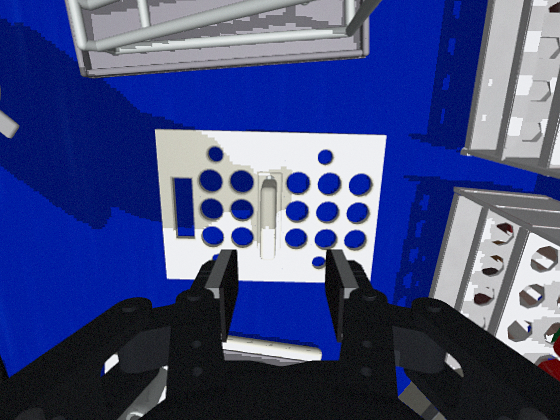

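>>> apply_moves(
  targets=[
    [[0, -4, -8.5], 1.6, 40],
    [[0, 0, 0], 0, 40],
    [[22, 0, 0], 0, 40],
    [[22, 0, 0], 0, 40],
    [[12, 0, 0], 0, 40],
    [[0, 0, 0], 0, 40],
  ],
)

```text
clock: 43.1
eef_pos: [583.5, -68.7, 4.4]
tool_rot: [-1.528, 1.559, -1.513]
force: [-1.1, -0.1, -0.5]
width: 40.1
```

```bash
python3 -c "
from ph import *
to([582.6,-67,-26],.87)
"
```

```text
t 43.1 pos [583.5 -68.7   4.4] yawz 0.82 tilt 0.68 w 40.1 F [-1.1 -0.1 -0.5] T [0.03 0.02 0.02]
shift tool [30.4  2.1 -0.9] R [[0.001, -0.014, 1.0], [-0.012, 1.0, 0.014], [-1.0, -0.012, 0.001]]
roll need -0.05
```

>>> apply_moves(
  targets=[
    [[12, 2, -1], 0, 40],
    [[10, 0, 0], 0, 40],
    [[8, 0, 0], 0, 40],
    [[0, 0, 0], 0, 4],
    [[0, 0, 0], 0, 4],
    [[0, 0, 0], 0, 4],
    [[1.5, 0, 0], 0, 4],
  ],
)

```text
clock: 43.98
eef_pos: [583.7, -67.2, -26.3]
tool_rot: [-1.284, 1.559, -1.269]
force: [-5.4, 2.9, 20.1]
width: 9.2
```

```bash
python3 -c "
from ph import *
to([582.6,-67,-26],.87)
z=snap('wrist','w34'); m,n=planefit(z,100,440,150,240,zmin=0); inhand(z,m,n,[(195,175),(367,175)])
"
```

```text
t 43.98 pos [583.7 -67.2 -26.3] yawz 0.84 tilt 0.67 w 9.2 F [-5.4  2.9 20.1] T [0.38 1.14 0.02]
shift tool [-0.3  0.2 -1.1] R [[0.003, -0.015, 1.0], [-0.011, 1.0, 0.015], [-1.0, -0.011, 0.003]]
roll need -0.03
22720 21191 c [577.5 -31.7   6.8] n [ 0.    -0.003  1.   ] tilt 0.16
px [[196.0, 173.9], [365.3, 173.9]] len 75.72 centre(mid plane) [583.43 -65.98   3.65] yaw 0.79
```

View pics/w34.png

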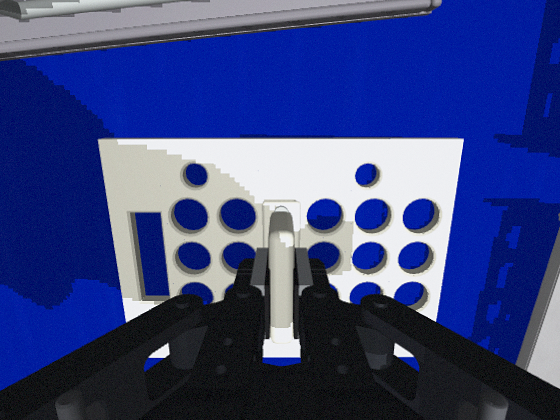

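>>> apply_moves(
  targets=[
    [[-8, 0, 0], 0, 4],
    [[-20, 0, 0], 0, 4],
    [[-30, 0, 0], 0, 4],
    [[-30, 0, 0], 0, 4],
    [[-30, 0, 0], 0, 4],
    [[0, 0, 0], 7.8, 4],
    [[0, 0, 0], 0, 4],
  ],
)

```text
clock: 44.9
eef_pos: [583.6, -66.0, 101.3]
tool_rot: [-0.928, 1.557, -1.053]
force: [-0.5, 0.3, -3.7]
width: 8.9
```

```bash
python3 -c "
from ph import *
to([535.2,-239.1,95],-6.97)
"
```

```text
t 44.9 pos [583.6 -66.  101.3] yawz -7.15 tilt 0.77 w 8.9 F [-0.5  0.3 -3.7] T [ 0.05  0.04 -0.04]
shift tool [   8.  -177.7  -26.5] R [[0.007, 0.125, 0.992], [-0.012, 0.992, -0.125], [-1.0, -0.011, 0.008]]
roll need -0.18
```

>>> apply_moves(
  targets=[
    [[0, -25, -4], 0, 4],
    [[0, -40, -5], 0, 4],
    [[0, -40, -6], 0, 4],
    [[0, -40, -6], 0, 4],
    [[0, -26, -4], 0, 4],
    [[0, 0, 0], 0, 4],
    [[0, 0, 0], 0, 4],
  ],
)

```text
clock: 45.78
eef_pos: [537.0, -235.6, 104.1]
tool_rot: [-1.001, 1.559, -1.106]
force: [-0.7, 0.5, -2.5]
width: 8.8
```

```bash
python3 -c "
from ph import *
to([535.2,-239.1,80],-6.97)
"
```

```text
t 45.77 pos [ 537.  -235.6  104.1] yawz -6.02 tilt 0.7 w 8.8 F [-0.7  0.5 -2.5] T [ 0.03 -0.    0.04]
shift tool [24.1 -3.4 -1.6] R [[0.006, 0.105, 0.994], [-0.011, 0.994, -0.105], [-1.0, -0.01, 0.007]]
roll need 0.95
```

>>> apply_moves(
  targets=[
    [[10, -3.5, -1.6], 0.9, 4],
    [[0, 0, 0], 0, 4],
    [[11, 0, 0], 0, 4],
    [[0, 0, 0], 0, 4],
  ],
)

```text
clock: 46.28
eef_pos: [535.9, -235.0, 80.7]
tool_rot: [-0.995, 1.562, -1.11]
force: [-0.2, -1.1, -2.4]
width: 9.1
```

```bash
python3 -c "
from ph import *
to([535.2,-239.1,80],-6.97)
z=snap('wrist','w35'); s,R=tool(); print(s['eef_pos'])
m,n=planefit(z,100,440,150,240,zmin=80)
np.savez('pics/pl35.npz',m=m,n=n)
cv2.imwrite('pics/a10.png',cv2.resize(z['im'][130:310,90:470],None,fx=2.1,fy=2.1,interpolation=cv2.INTER_CUBIC))
"
```

```text
t 46.27 pos [ 535.9 -235.    80.7] yawz -6.62 tilt 0.53 w 9.1 F [-0.2 -1.1 -2.4] T [ 0.01 -0.02  0.  ]
shift tool [ 0.7 -4.1 -0.2] R [[0.004, 0.115, 0.993], [-0.008, 0.993, -0.115], [-1.0, -0.008, 0.005]]
roll need 0.35
[ 536.33318669 -235.50772959   81.24237719]
22778 21177 c [ 534.4 -199.1  113.8] n [-0.005 -0.007  1.   ] tilt 0.5
```

View pics/a10.png

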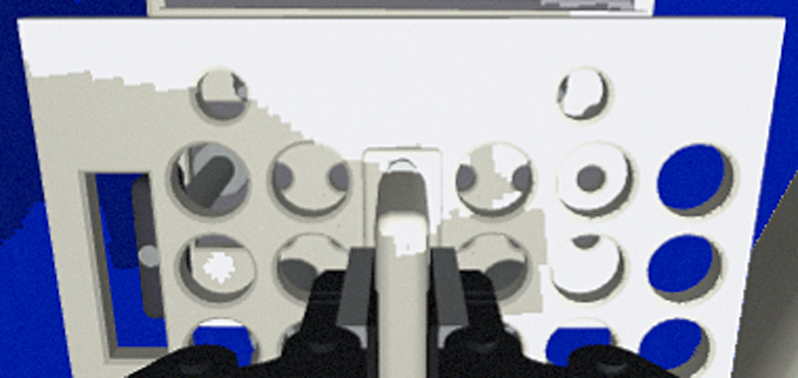

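>>> apply_moves(
  targets=[
    [[3, -4.1, -0.6], 0.3, 4],
    [[0, 0, 0], 0, 4],
    [[0, 0, 0], 0, 4],
  ],
)

```text
clock: 46.7
eef_pos: [535.5, -240.3, 78.4]
tool_rot: [-0.909, 1.559, -1.031]
force: [0.2, 0.3, -2.4]
width: 9.2
```

```bash
python3 -c "
from ph import *
to([535.2,-239.1,75],-6.97)
z=snap('wrist','w36'); s,R=tool(); print(s['eef_pos'])
m,n=planefit(z,100,440,150,240,zmin=80)
np.savez('pics/pl36.npz',m=m,n=n)
cv2.imwrite('pics/a11.png',cv2.resize(z['im'][130:310,90:470],None,fx=2.1,fy=2.1,interpolation=cv2.INTER_CUBIC))
"
```

```text
t 46.7 pos [ 535.5 -240.3   78.4] yawz -6.95 tilt 0.65 w 9.2 F [ 0.2  0.3 -2.4] T [-0.01  0.01 -0.01]
shift tool [ 3.4  1.2 -0.5] R [[0.006, 0.121, 0.993], [-0.01, 0.993, -0.121], [-1.0, -0.009, 0.007]]
roll need 0.02
[ 535.43229739 -240.39199695   78.45162674]
22743 21172 c [ 534.3 -204.3  111.5] n [-0.006 -0.005  1.   ] tilt 0.44
```

View pics/a11.png

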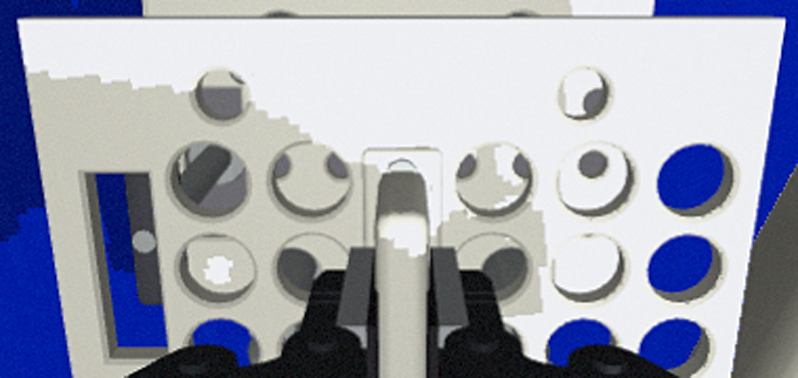

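```bash
python3 -c "
from ph import *
z=load('w36'); p=np.load('pics/pl36.npz'); m,n=p['m'],p['n']
f=lambda a:(np.array(a,float)+.5)/2.1-.5+[90,130]
H=onpl(z,f([(221,94),(582.5,93.5)]),m-3*n,n); print('holes',H.round(2),np.linalg.norm(H[1]-H[0]))
c,y=np.array([535.0,-237.75]),np.radians(-6.97); R2=np.array([[np.cos(y),-np.sin(y)],[np.sin(y),np.cos(y)]])
for q in [(-38,40),(38,40)]: print('post',c+R2@np.array(q))
for uv,h in [((143,241),96),((149,256),96)]: print(onplane(load('w36' if uv[0]==143 else 'w35'),f([uv]),h))
print('wing exp',c+R2@np.array([-62,0]))
"
```

```text
holes [[ 502.14 -194.99  108.39]
 [ 578.59 -204.24  108.79]] 77.00953005568033
post [ 502.13481183 -193.43432098]
post [ 577.57315863 -202.65689292]
[[ 472.6695686  -230.69642355   96.        ]]
[[ 472.63979939 -230.87550092   96.        ]]
wing exp [ 473.45819077 -230.22632289]
```

>>> apply_moves(
  targets=[
    [[5, 1.2, -0.5], 0, 4],
    [[0, 0, 0], 0, 4],
    [[0, 0, 0], 0, 4],
  ],
)

```text
clock: 47.12
eef_pos: [535.2, -238.9, 73.2]
tool_rot: [-0.9, 1.559, -1.021]
force: [0.4, 0.2, -2.4]
width: 9.3
```

```bash
python3 -c "
from ph import *
to([535.1,-239.1,66],-6.97)
z=snap('wrist','w37'); s,R=tool(); print(s['eef_pos'])
m,n=planefit(z,100,440,150,240,zmin=80)
np.savez('pics/pl37.npz',m=m,n=n)
cv2.imwrite('pics/a12.png',cv2.resize(z['im'][130:310,90:470],None,fx=2.1,fy=2.1,interpolation=cv2.INTER_CUBIC))
"
```

```text
t 47.12 pos [ 535.2 -238.9   73.2] yawz -6.95 tilt 0.65 w 9.3 F [ 0.4  0.2 -2.4] T [ 0.   -0.03 -0.03]
shift tool [ 7.2 -0.1 -0.1] R [[0.006, 0.121, 0.993], [-0.01, 0.993, -0.121], [-1.0, -0.009, 0.007]]
roll need 0.02
[ 535.12971883 -238.83844969   73.14792445]
22818 21189 c [ 533.9 -202.9  106.3] n [-0.007 -0.006  1.   ] tilt 0.51
```

View pics/a12.png

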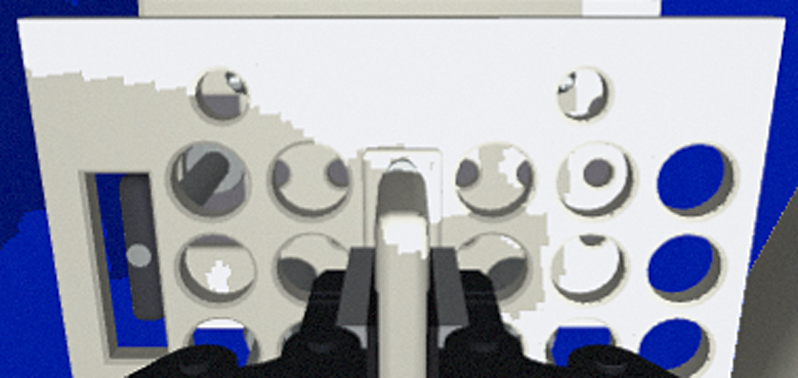

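```bash
cat > al.py <<'E'
import sys
from ph import *
def al(n_,tips,holes,zt=89.):
    z=load('w%d'%n_); p=np.load('pics/pl%d.npz'%n_); m,n=p['m'],p['n']
    f=lambda a:(np.array(a,float)+.5)/2.1-.5+[90,130]
    T=onplane(z,f(tips),zt); H=onpl(z,f(holes),m-3*n,n)
    print('tips',T.round(2).tolist(),'len',np.linalg.norm(T[1]-T[0]).round(2)); print('holes',H.round(2).tolist(),'len',np.linalg.norm(H[1]-H[0]).round(2))
    d=(T-H)[:,:2]; print('move plate by',d.round(2).tolist(),'mean',d.mean(0).round(2))
E
python3 -c "
from al import *
al(37,[(233.5,79.5),(566.5,82)],[(221,94),(582.5,93.5)])
z=load('w37');cv2.imwrite('pics/a13.png',np.hstack([cv2.resize(z['im'][155:195,x:x+50],None,fx=8,fy=8,interpolation=cv2.INTER_CUBIC) for x in (172,342)]))
"
```

```text
tips [[501.48, -192.96, 89.0], [578.18, -203.01, 89.0]] len 77.36
holes [[501.81, -193.62, 103.1], [578.26, -202.86, 103.56]] len 77.01
move plate by [[-0.33, 0.66], [-0.08, -0.15]] mean [-0.21  0.26]
```

View pics/a13.png

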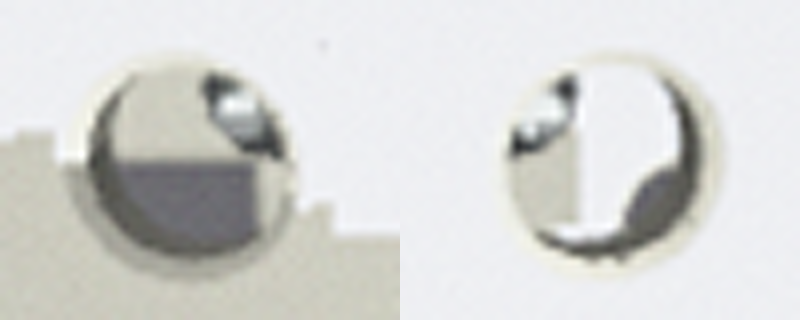

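>>> apply_moves(
  targets=[
    [[7, 0.3, -0.2], 0, 4],
    [[0, 0, 0], 0, 4],
  ],
)

```text
clock: 47.42
eef_pos: [535.0, -238.4, 65.6]
tool_rot: [-0.894, 1.56, -1.015]
force: [-0.2, -0.7, -2.0]
width: 8.9
```

```bash
python3 -c "
from ph import *
to([535.1,-239.0,60],-6.97)
z=snap('wrist','w38')
m,n=planefit(z,100,440,150,240,zmin=80)
np.savez('pics/pl38.npz',m=m,n=n)
cv2.imwrite('pics/a14.png',cv2.resize(z['im'][130:310,90:470],None,fx=2.1,fy=2.1,interpolation=cv2.INTER_CUBIC))
"
```

```text
t 47.42 pos [ 535.  -238.4   65.6] yawz -6.94 tilt 0.63 w 8.9 F [-0.2 -0.7 -2. ] T [-0.    0.03  0.01]
shift tool [ 5.6 -0.5  0.1] R [[0.006, 0.121, 0.993], [-0.009, 0.993, -0.121], [-1.0, -0.009, 0.007]]
roll need 0.03
22837 21219 c [ 533.7 -202.4   98.7] n [-0.006 -0.006  1.   ] tilt 0.48
```

View pics/a14.png

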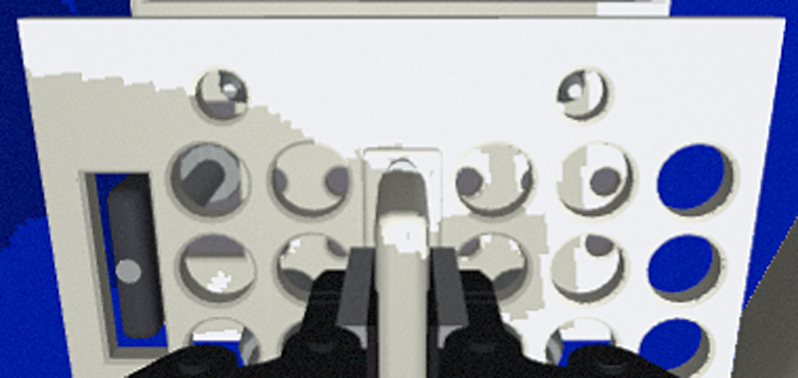

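```bash
python3 -c "
from al import *
al(38,[(230,89.5),(574.5,90.5)],[(221,94),(582.5,93.5)])
f=lambda a:(np.array(a,float)+.5)/2.1-.5+[90,130]
z=load('w38');print(onplane(z,f([(128,271)]),96), onplane(z,f([(88,171),(150,171),(110,360),(167,360)]),99))
"
```

```text
tips [[502.02, -193.45, 89.0], [578.03, -203.04, 89.0]] len 76.61
holes [[501.64, -193.11, 95.58], [578.09, -202.34, 95.98]] len 77.01
move plate by [[0.37, -0.34], [-0.07, -0.7]] mean [ 0.15 -0.52]
[[ 472.69236103 -230.87181802   96.        ]] [[ 470.97819959 -205.54575613   99.        ]
 [ 484.2110153  -207.18448005   99.        ]
 [ 464.65356182 -251.36782084   99.        ]
 [ 477.87659048 -252.99600362   99.        ]]
```

>>> apply_moves(
  targets=[
    [[5, -0.5, 0.2], 0, 4],
    [[0, 0, 0], 0, 4],
  ],
)

```text
clock: 47.72
eef_pos: [535.4, -239.4, 60.6]
tool_rot: [-0.879, 1.559, -1.0]
force: [-0.6, 0.3, -2.4]
width: 8.6
```

```bash
python3 -c "
from ph import *
to([535.1,-239.0,54],-6.97)
z=snap('wrist','w39')
m,n=planefit(z,100,440,150,240,zmin=80)
np.savez('pics/pl39.npz',m=m,n=n)
cv2.imwrite('pics/a15.png',cv2.resize(z['im'][130:310,90:470],None,fx=2.1,fy=2.1,interpolation=cv2.INTER_CUBIC))
"
```

```text
t 47.73 pos [ 535.4 -239.4   60.6] yawz -6.94 tilt 0.68 w 8.6 F [-0.6  0.3 -2.4] T [-0.02 -0.    0.01]
shift tool [ 6.6  0.4 -0.4] R [[0.006, 0.121, 0.993], [-0.01, 0.993, -0.121], [-1.0, -0.009, 0.008]]
roll need 0.03
22873 21157 c [ 534.2 -203.4   93.7] n [-0.007 -0.007  1.   ] tilt 0.57
```

View pics/a15.png

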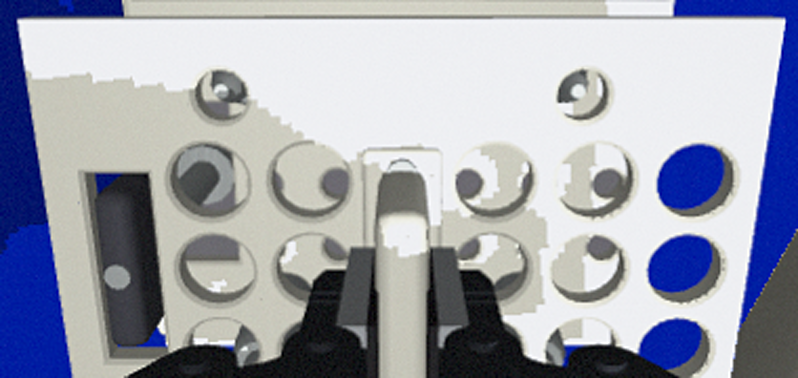

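>>> apply_moves(
  targets=[
    [[4, 0.2, -0.8], 0, 4],
    [[0, 0, 0], 0, 4],
    [[3, 0, 0], 0, 4],
  ],
)

```text
clock: 48.15
eef_pos: [535.1, -239.6, 53.8]
tool_rot: [-0.837, 1.558, -0.958]
force: [-0.4, -0.1, -1.7]
width: 8.9
```

```bash
python3 -c "
from ph import *
to([534.8,-239.2,54],-6.97)
z=snap('wrist','w40')
cv2.imwrite('pics/a16.png',cv2.resize(z['im'][130:310,90:470],None,fx=2.1,fy=2.1,interpolation=cv2.INTER_CUBIC))
"
```

```text
t 48.15 pos [ 535.1 -239.6   53.8] yawz -6.95 tilt 0.75 w 8.9 F [-0.4 -0.1 -1.7] T [-0.06 -0.03 -0.02]
shift tool [-0.2  0.4 -0.4] R [[0.008, 0.121, 0.993], [-0.011, 0.993, -0.121], [-1.0, -0.01, 0.009]]
roll need 0.02
```

View pics/a16.png

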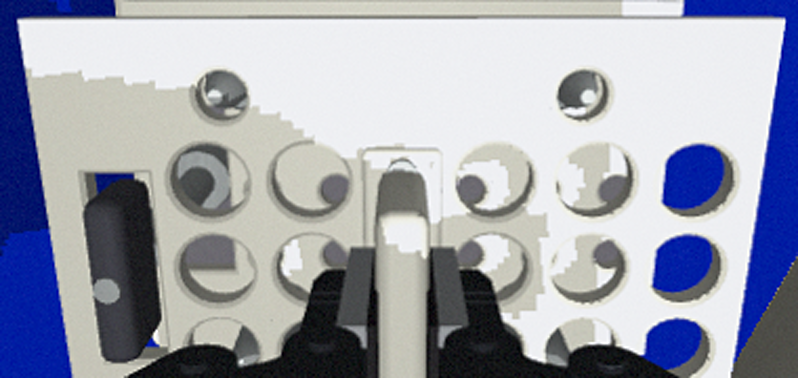

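>>> apply_moves(
  targets=[
    [[4, 0.4, -0.5], 0, 4],
    [[0, 0, 0], 0, 4],
  ],
)

```text
clock: 48.45
eef_pos: [534.3, -238.7, 48.8]
tool_rot: [-0.877, 1.559, -0.998]
force: [0.2, 0.3, -1.8]
width: 9.0
```

```bash
python3 -c "
from ph import *
to([534.9,-239.2,41],-6.97)
"
```

```text
t 48.45 pos [ 534.3 -238.7   48.8] yawz -6.94 tilt 0.68 w 9.0 F [ 0.2  0.3 -1.8] T [-0.02  0.   -0.01]
shift tool [ 7.8 -0.4  0.6] R [[0.006, 0.121, 0.993], [-0.01, 0.993, -0.121], [-1.0, -0.009, 0.008]]
roll need 0.03
```

>>> apply_moves(
  targets=[
    [[4, -0.2, 0.3], 0, 4],
    [[0, 0, 0], 0, 4],
  ],
)

```text
clock: 48.7
eef_pos: [534.6, -239.0, 44.5]
tool_rot: [-0.878, 1.559, -0.999]
force: [-0.0, 0.8, -2.1]
width: 8.9
```

>>> apply_moves(
  targets=[
    [[3, 0, 0], 0, 4],
  ],
)

```text
clock: 48.82
eef_pos: [535.0, -239.3, 41.7]
tool_rot: [-0.85, 1.558, -0.971]
force: [2.3, 0.6, 11.6]
width: 9.4
```

```bash
python3 -c "
from ph import *
to([534.9,-239.2,41],-6.97)
z=snap('wrist','w41')
planefit(z,100,440,150,240,zmin=50)
"
```

```text
t 48.83 pos [ 535.  -239.3   41.7] yawz -6.94 tilt 0.73 w 9.4 F [ 2.3  0.6 11.6] T [0.08 0.16 0.01]
shift tool [ 0.7  0.1 -0.1] R [[0.007, 0.121, 0.993], [-0.011, 0.993, -0.121], [-1.0, -0.01, 0.008]]
roll need 0.03
22757 21020 c [ 533.7 -203.2   74.7] n [-0.001 -0.004  1.   ] tilt 0.26
```

>>> apply_moves(
  targets=[
    [[1, 0, 0], 0, 4],
  ],
)

```text
clock: 49.0
eef_pos: [535.1, -239.3, 41.7]
tool_rot: [-0.78, 1.558, -0.901]
force: [-1.5, 3.0, 11.5]
width: 9.1
```

>>> apply_moves(
  targets=[
    [[-1, 0, 0], 0, 30],
    [[0, 0, 0], 0, 30],
    [[-15, 0, 0], 0, 30],
    [[-25, 0, 0], 0, 30],
    [[-25, 0, 0], 0, 30],
    [[-20, 0, 0], 0, 30],
    [[0, 0, 0], 0, 30],
  ],
)

```text
clock: 49.88
eef_pos: [535.2, -240.0, 134.0]
tool_rot: [-0.725, 1.554, -0.847]
force: [0.2, -0.6, 1.0]
width: 30.3
```

```bash
python3 -c "
from ph import *
to([473.5,-230.2,100],-6.97)
z=snap('wrist','w42'); planefit(z,190,380,110,240,zmin=50)
"
```

```text
t 49.88 pos [ 535.2 -240.   134. ] yawz -6.99 tilt 0.94 w 30.3 F [ 0.2 -0.6  1. ] T [-0.07 -0.05  0.03]
shift tool [ 33.2   2.6 -62.8] R [[0.011, 0.122, 0.992], [-0.012, 0.992, -0.122], [-1.0, -0.011, 0.012]]
roll need -0.02
14976 12436 c [ 542.9 -215.3   74.7] n [-0.    -0.003  1.   ] tilt 0.16
```

View pics/w42.png

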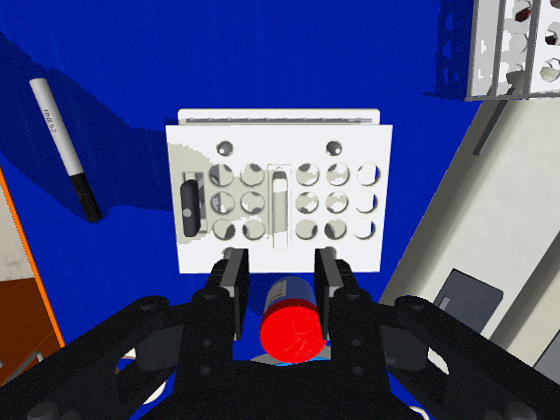

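>>> apply_moves(
  targets=[
    [[0, 1, -31], 0, 30],
    [[0, 1, -31], 0, 30],
    [[0, 0, 0], 0, 30],
    [[25, 0, 0], 0, 30],
    [[25, 0, 0], 0, 30],
    [[0, 0, 0], 0, 30],
  ],
)

```text
clock: 50.68
eef_pos: [473.3, -229.0, 78.1]
tool_rot: [-0.838, 1.558, -0.958]
force: [-0.3, 0.5, 0.4]
width: 30.0
```

```bash
python3 -c "
from ph import *
to([473.9,-230.9,42],-6.97)
z=snap('wrist','w43')
"
```

```text
t 50.67 pos [ 473.3 -229.    78.1] yawz -6.86 tilt 0.73 w 30.0 F [-0.3  0.5  0.4] T [ 0.01  0.   -0.01]
shift tool [36.1 -1.5  0.5] R [[0.007, 0.12, 0.993], [-0.01, 0.993, -0.119], [-1.0, -0.009, 0.009]]
roll need 0.11
```

View pics/w43.png

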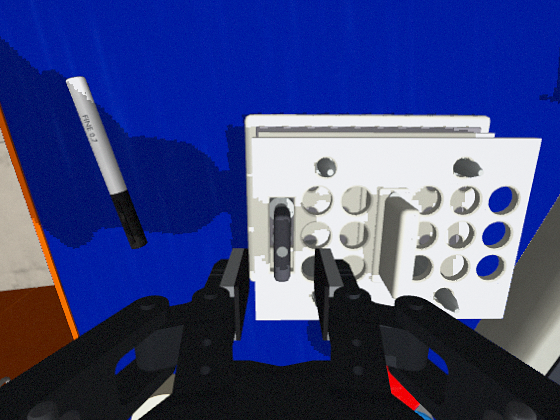

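Wing sits between the pads at (282,240). Descend and grip.

>>> apply_moves(
  targets=[
    [[14, -1.5, 0.3], 0, 30],
    [[12, 0, 0], 0, 30],
    [[9, 0, 0], 0, 30],
    [[0, 0, 0], 0, 30],
  ],
)

```text
clock: 51.22
eef_pos: [476.0, -232.3, 42.9]
tool_rot: [-0.733, 1.554, -0.852]
force: [-1.3, -0.2, 0.2]
width: 30.2
```

```bash
python3 -c "
from ph import *
to([473.9,-230.9,42],-6.97)
"
```

```text
t 51.23 pos [ 476.  -232.3   42.9] yawz -6.83 tilt 0.97 w 30.2 F [-1.3 -0.2  0.2] T [ 0.01  0.01 -0.07]
shift tool [ 0.8  1.2 -2.2] R [[0.011, 0.119, 0.993], [-0.013, 0.993, -0.119], [-1.0, -0.011, 0.013]]
roll need 0.14
```

>>> apply_moves(
  targets=[
    [[0, 1.2, -2], 0, 30],
    [[0, 0, 0], 0, 3],
    [[0, 0, 0], 0, 3],
    [[0, 0, 0], 0, 3],
  ],
)

```text
clock: 51.72
eef_pos: [473.8, -231.1, 43.5]
tool_rot: [-0.731, 1.553, -0.85]
force: [0.6, -0.8, -3.2]
width: 7.3
```

```bash
python3 -c "
from ph import *
to([473.9,-230.9,42],-6.97)
from cell import status
print(status.read_state()['qpos'].round(2))
z=snap('wrist','w44')
"
```

```text
t 51.73 pos [ 473.8 -231.1   43.5] yawz -6.85 tilt 1.01 w 7.3 F [ 0.6 -0.8 -3.2] T [-0.05  0.09 -0.02]
shift tool [1.5 0.2 0. ] R [[0.012, 0.119, 0.993], [-0.013, 0.993, -0.119], [-1.0, -0.012, 0.013]]
roll need 0.12
[-0.03  0.79  0.68  2.02 -0.86  0.62  1.11]
```

View pics/w44.png

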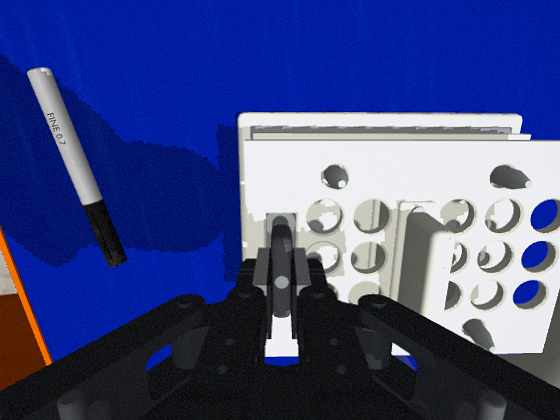

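>>> apply_moves(
  targets=[
    [[0, 0, 0], 6, 3],
    [[0, 0, 0], 10, 3],
    [[0, 0, 0], 10, 3],
  ],
)

```text
clock: 52.15
eef_pos: [473.3, -230.8, 43.4]
tool_rot: [-0.257, 1.554, -0.843]
force: [-2.5, 0.5, -1.2]
width: 7.6
```

```bash
python3 -c "
from ph import *
to([473.9,-230.9,42],-97)
z=snap('wrist','w45')
"
```

```text
t 52.15 pos [ 473.3 -230.8   43.4] yawz -33.57 tilt 0.94 w 7.6 F [-2.5  0.5 -1.2] T [-0.08  0.45  0.08]
shift tool [1.5 0.3 0.6] R [[0.011, 0.553, 0.833], [-0.012, 0.833, -0.553], [-1.0, -0.004, 0.016]]
roll need 63.43
```

View pics/w45.png

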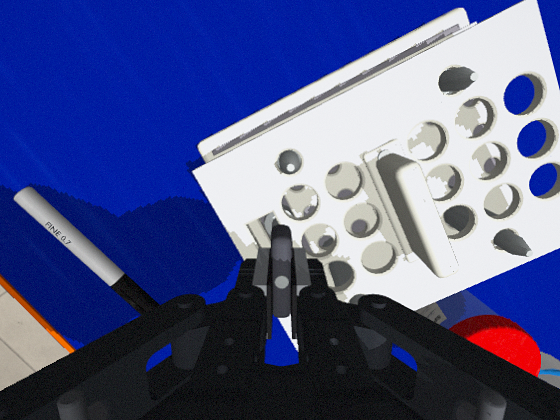

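>>> apply_moves(
  targets=[
    [[0, 0, 0], 10, 3],
    [[0, 0, 0], 10, 3],
    [[0, 0, 0], 10, 3],
    [[0, 0, 0], 10, 3],
  ],
)

```text
clock: 52.7
eef_pos: [472.6, -230.1, 43.4]
tool_rot: [0.368, 1.556, -0.93]
force: [-0.7, 0.7, 1.3]
width: 7.1
```

>>> apply_moves(
  targets=[
    [[0, 0, 0], 10, 3],
    [[0, 0, 0], 10, 3],
  ],
)

```text
clock: 52.95
eef_pos: [472.4, -229.6, 43.4]
tool_rot: [0.7, 1.557, -0.951]
force: [-0.1, -1.0, 0.1]
width: 7.3
```

```bash
python3 -c "
from ph import *
to([473.9,-230.9,42],-97)
z=snap('wrist','w46')
"
```

```text
t 52.95 pos [ 472.4 -229.6   43.4] yawz -94.61 tilt 0.77 w 7.3 F [-0.1 -1.   0.1] T [0.13 0.45 0.05]
shift tool [1.4 1.6 1.2] R [[0.008, 0.997, -0.08], [-0.011, -0.08, -0.997], [-1.0, 0.009, 0.01]]
roll need 2.39
```

View pics/w46.png

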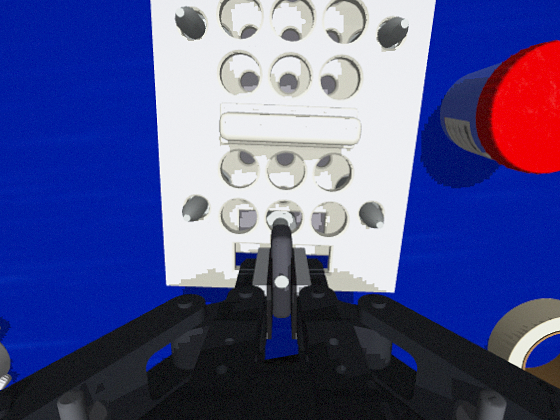

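>>> apply_moves(
  targets=[
    [[0, 0, 0], 4, 3],
    [[0, 0, 0], 3, 3],
  ],
)

```text
clock: 53.25
eef_pos: [472.4, -229.5, 43.5]
tool_rot: [0.715, 1.558, -1.053]
force: [-0.9, -1.2, 2.5]
width: 7.7
```

```bash
python3 -c "
from ph import *
to([473.9,-230.9,42],-97)
"
```

```text
t 53.25 pos [ 472.4 -229.5   43.5] yawz -101.28 tilt 0.75 w 7.7 F [-0.9 -1.2  2.5] T [-0.12  0.46  1.18]
shift tool [1.5 1.7 1. ] R [[0.006, 0.981, -0.196], [-0.011, -0.195, -0.981], [-1.0, 0.009, 0.01]]
roll need -4.28
```

>>> apply_moves(
  targets=[
    [[0, 0, 0], 3, 3],
    [[0, 0, 0], 0, 3],
  ],
)

```text
clock: 53.5
eef_pos: [472.3, -229.5, 43.5]
tool_rot: [0.549, 1.558, -1.253]
force: [-1.4, -1.7, -0.5]
width: 7.6
```

```bash
python3 -c "
from ph import *
to([473.9,-230.9,42],-97)
z=snap('wrist','w47')
"
```

```text
t 53.5 pos [ 472.3 -229.5   43.5] yawz -103.22 tilt 0.74 w 7.6 F [-1.4 -1.7 -0.5] T [-0.13  0.55  1.44]
shift tool [1.5 1.9 1. ] R [[0.004, 0.973, -0.229], [-0.012, -0.229, -0.973], [-1.0, 0.007, 0.011]]
roll need -6.22
```

>>> apply_moves(
  targets=[
    [[0, 0, 0], 0, 26],
    [[0, 0, 0], 0, 26],
    [[-15, 0, 0], 0, 26],
    [[-30, 0, 0], 0, 26],
    [[-30, 0, 0], 0, 26],
    [[-30, 0, 0], 0, 26],
    [[-20, 0, 0], 0, 26],
    [[0, 0, 0], 0, 26],
  ],
)

```text
clock: 54.55
eef_pos: [471.3, -229.2, 176.9]
tool_rot: [0.921, 1.555, -0.891]
force: [0.4, 0.6, -0.0]
width: 26.0
```

```bash
python3 -c "
from ph import *
to([473.9,-230.9,42],-97)
z=snap('wrist','w48'); snap('side','s48'); snap('scene','sc48')
"
```

```text
t 54.55 pos [ 471.3 -229.2  176.9] yawz -103.81 tilt 0.88 w 26.0 F [ 0.4  0.6 -0. ] T [ 0.04  0.04 -0.04]
shift tool [134.9   1.3  -0.3] R [[0.01, 0.971, -0.239], [-0.012, -0.239, -0.971], [-1.0, 0.012, 0.009]]
roll need -6.81
```

View pics/w48.png

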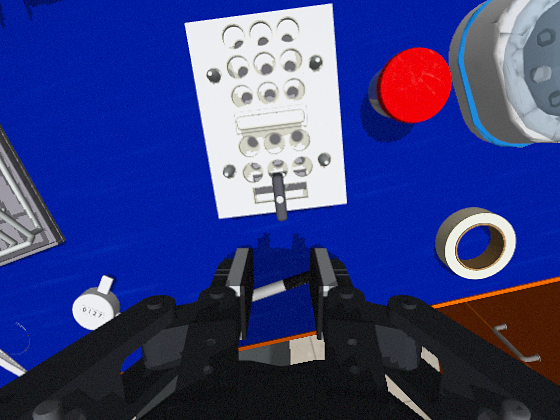

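View pics/s48.png

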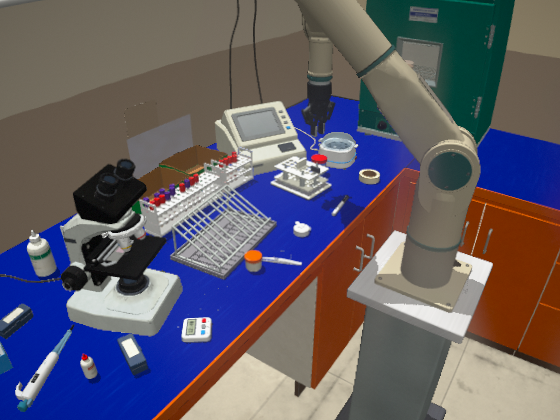

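View pics/sc48.png

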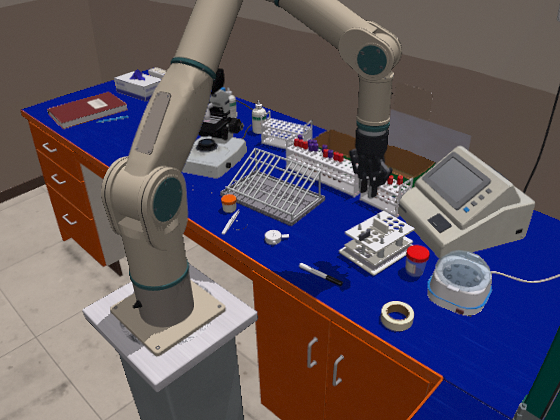

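```bash
python3 -c "
from ph import *
z=load('w48'); planefit(z,195,340,20,210,zmin=60)
im=z['im']; C=cloud(z)
m=(im.max(2)<95)&(np.abs(C[...,2]-94)<6)&(np.hypot(C[...,0]-473.4,C[...,1]+230.2)<24)
P=C[m]; P2=P[P[:,2]>92.5][:,:2]; c=P2.mean(0); v=np.linalg.svd(P2-c,full_matrices=False)[2][0]; print(len(P2),c.round(1),np.degrees(np.arctan(v[1]/v[0])))
cv2.imwrite('pics/a17.png',cv2.resize(im[150:225,225:335],None,fx=7,fy=7,interpolation=cv2.INTER_CUBIC))
a=load('scene0');b=load('sc48')
d=np.abs(a['im'].astype(int)-b['im']).max(2)
for n,(u,v) in {'tub':(229,200),'marker':(320,273),'counter':(275,237),'forceps':(231,222),'cup':(418,262),'tape':(397,316)}.items(): print(n,(d[v-10:v+10,u-14:u+14]>60).sum())
"
```

```text
19094 16177 c [ 538.5 -238.2   74.8] n [-0.001  0.001  1.   ] tilt 0.06
182 [ 475.7 -230.5] -9.09662056437133
tub 13
marker 33
counter 0
forceps 0
cup 0
tape 0
```

View pics/a17.png

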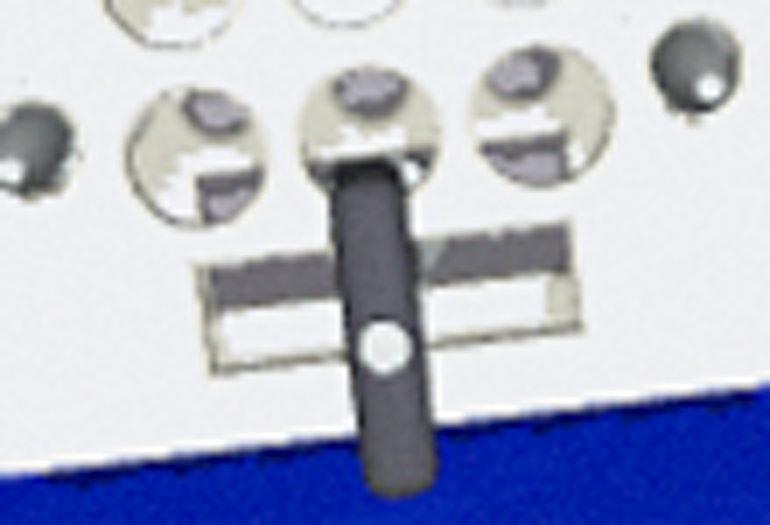

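```bash
python3 -c "
from ph import *
z=load('w48'); f=lambda a:(np.array(a,float)+.5)/7-.5+[225,150]
for a,b,h in [((370,480),(337,195),96),((436,465),(403,190),96),((385,347),(368,172),96),((215,372),(580,328),74),((203,268),(570,225),74)]:
  e=onplane(z,f([a,b]),h); d=e[1]-e[0]; print(e.round(1).tolist(),np.degrees(np.arctan2(d[1],d[0])).round(2))
a=load('scene0');b=load('sc48')
cv2.imwrite('pics/a18.png',np.vstack([cv2.resize(q['im'][190:300,215:350],None,fx=2.6,fy=2.6) for q in (a,b)]))
"
```

```text
[[458.2, -224.8, 96.0], [491.5, -229.3, 96.0]] -7.69
[[458.1, -232.6, 96.0], [490.3, -236.6, 96.0]] -7.03
[[473.2, -230.3, 96.0], [493.2, -233.3, 96.0]] -8.52
[[469.7, -207.8, 74.0], [464.3, -253.0, 74.0]] -96.87
[[482.8, -209.8, 74.0], [477.2, -254.6, 74.0]] -97.13
```

View pics/a18.png

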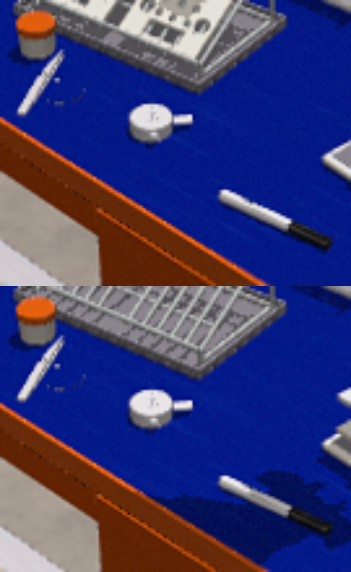

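```bash
python3 -c "
from cell import ctrl,status
print(status.read_state()['clock'],status.read_state()['force']); print(ctrl.finish_job())"
```

```text
54.7 [ 0.01966087  0.32448355 -0.46876092]
the job is handed in; nothing more can be done
None
```

The rack is assembled on its foot and locked, and I handed the job in at 54.7 s. I put each plate down flat on free bench to change grip, then lowered it by hand over the four posts: small-hole plate first, then large-hole plate, openings to the stud end.

**Last checks:**
- **Lower plate:** top face at 31.7 mm (31 expected), tilt 0.1°. I measured this before the upper plate covered it.
- **Upper plate:** top face at 74.8 mm (74 expected), tilt 0.06°. The camera reads the bare bench about 0.8 mm high.
- **Wing:** turned clockwise until the wrist felt the end stop (about 1.4 N m). The bar edges then measured –7.0° and –7.7° against the foot's –7.0°, though a third reading through the bar's centre disc gave –8.5°. The bar lies over the edges of the slot.
- **Other things on the bench:** before and after pictures show no movement of the tub, marker, counter, forceps, cup or tape. I made no such comparison for the timer. The gripper was clear of everything, with about 0 N on it.

**What went wrong or disagreed:**
- **Wing knocked:** while trying to square up the tilted tool against the foot, the gripper's body touched the wing and turned it about 50°. The force reading was about 4 N. I gripped the wing and turned it back open before placing any plate.
- **Finger tips:** they sit about 37 mm behind the stated tool point, so my first grasp closed above the fin. I corrected for this from the depth images.
- **Seating force:** the press on the lower plate briefly read 47 N at the wrist, through the held plate. The upper plate was seated at about 12 N.

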